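# Snap the glass heater guard into its clip bracket

## Task

Lift the glass heater guard out of its rest and press it down into the two spring clips of the grey bracket, collar at the end-plate end, until all four clip fingers have snapped around it and it sits fully home and level; then let go. Feel for the clips, whose height is not known, and press gently: it is glass, so never push the cradle down with more than about 25 N. Leave the other things where they stand.

Things in the scene. Friction and masses are not known exactly. Their poses are not given: they have to be found in the camera images.
- guard: glass heater guard: straight glass tube, white core, 28 mm in diameter, 180 mm long over all, 0.14 kg; a grey collar, 36 mm in diameter, 16 mm long, on its +x end only. Origin on the axis at mid-length, x along the tube towards the collar. Lies level in its rest, axis 45 mm above the table; bare between the V blocks, to be gripped there from above across the tube
- rest: low fixed rest in which the guard lies: white plate 160 x 70 x 6 mm with two black V blocks 14 mm wide, 55 mm either side of its middle; origin at the centre of its underside, x along the guard
- guard_collar (a point): centre of the guard's grey collar, on the tube's axis, 82 mm from the guard's origin along its +x
- bracket: grey clip bracket, fixed, with white cradle. Base plate 200 x 84 x 8 mm; origin at the centre of its underside, z up, x along the line of the guard towards the upright end plate (44 mm wide, inner face at x = 103 mm). On it a column, set to an unmeasured height h of 0 to 48 mm, bears a cradle on rubber buffers; the cradle has a clip (14 mm wide) at x = 58 mm and one at x = -58 mm
- bracket_home (a point): point on the bracket where the guard's origin comes when fully home, for the mean height h = 24 mm: 102 mm above the base's underside. The true point is up to 24 mm higher or lower (78 mm + h), so feel for it. The guard then lies level along the bracket's x, collar between the clip and the end plate. Nothing between the clips is nearer than 30 mm below this axis
- bracket_entry (a point): over bracket_home, 120 mm above the base: where the tube's axis is when it first touches the flared clip fingers, for h = 24 mm. Fingers end 23 mm above the home axis, their lips 5 mm above it. All four together let the tube pass at 10 to 18 N downward; past the lips it drops into V seats and the push falls, then rises steeply
- cradle (a joint): how far the cradle (V seats and clips) is pushed down on its rubber buffers, m: 0 unloaded, about 6 N per mm: 13 N at 2 mm, 25 N at 4 mm; stop at 7 mm. Past 4.4 mm the push is too hard for the glass
- clip_plate_left (a joint): sprung clip finger at the end-plate (+x) end of the cradle, on the bracket's + y side; angle in rad that it is spread outward from its free position: 0 empty, about 0.15 while the tube's full width passes its lip, about 0.10 with the guard fully home. Its spring is 1 N m/rad, hinge 26 mm below its lip
- clip_plate_right (a joint): sprung clip finger at the end-plate (+x) end of the cradle, on the bracket's - y side; angle in rad that it is spread outward from its free position: 0 empty, about 0.15 while the tube's full width passes its lip, about 0.10 with the guard fully home. Its spring is 1 N m/rad, hinge 26 mm below its lip
- clip_open_left (a joint): sprung clip finger at the open (-x) end of the cradle, on the bracket's + y side; angle in rad that it is spread outward from its free position: 0 empty, about 0.15 while the tube's full width passes its lip, about 0.10 with the guard fully home. Its spring is 1 N m/rad, hinge 26 mm below its lip
- clip_open_right (a joint): sprung clip finger at the open (-x) end of the cradle, on the bracket's - y side; angle in rad that it is spread outward from its free position: 0 empty, about 0.15 while the tube's full width passes its lip, about 0.10 with the guard fully home. Its spring is 1 N m/rad, hinge 26 mm below its lip
- canister: bystander: closed green plastic food canister, 98 mm across, 142 mm tall, upright; origin under its centre
- dish: bystander: white ceramic feeder dish, 100 mm across, 28 mm high; origin under its centre
- jar: bystander: small clear jar with lid, 54 mm across, 65 mm tall; origin under its centre
- bottle: bystander: white plastic bottle, 56 mm across, 150 mm tall; origin under its centre
- brush: bystander: scrubbing brush lying on the table; origin under it
- scraper: bystander: tank scraper, black handle and steel blade, 205 mm long, lying flat; origin under its handle
Things that resemble listed ones, but are neither listed nor needed, are in the scene too. There is more than one size of the guard; the job needs the smaller.

How it is judged:
By the outcome, as a careful person would: the job done as asked, in the order asked, and still so for the second after the job is handed in, with the robot touching nothing.
It also fails if it takes over 45 s, if anything falls off the work surface, if the arm or the gripper's body presses on something with over 40 N, if the wrist force passes 120 N, or if a joint passes its speed limit or range.

## Robot

A 6-joint arm with a two-finger parallel gripper is mounted at the origin on the work surface. World frame = base frame: x ahead of the robot, y to its left, z up, the work surface at z = 0. Lengths are in m, angles in rad, forces in N, time in s.
With the tool pointing down it reaches from about 0.25 to 0.775 m from the base axis. Payload 4 kg.
Tool frame: the origin (TCP) lies between the finger pads; the fingertips stand 14 mm ahead of it and the grasp point (between the pads) lies 5 mm behind it; z points along the fingers, y is the direction in which the jaws open and shut (so a half turn about z gives the same grasp; the last joint's range is limited). The gripper opens to 94 mm and grips with 3 to 60 N. Pads are 16 mm wide; open, the fingers measure 119 mm over their backs; the gripper's body (75 mm by 177 mm) begins 78 mm behind the grasp point.
Start: joints at [-1.416, 0.087, 1.371, -0, 1.684, -0.103], TCP at [0.14, -0.532, 0.22] pointing down, gripper open.
Joint ranges: [-3.1, 3.1], [-0.76, 2.03], [0.27, 2.55], [-1.08, 4.22], [0.17, 2.65], [-2.57, 2.57]. Speed limits (rad/s): [2.79, 2.79, 3.14, 3.14, 3.14, 3.14].

## Interface

Orientations are given as [roll, pitch, yaw] about the fixed x, y, z axes, in that order (R = Rz(yaw) Ry(pitch) Rx(roll)).
In Python, from bench import robot, cams, spotter gives the robot as it stands.
- The arm moves only by the shell command python3 -m inch 'ROWS'. ROWS is JSON, a list of rows, each an object of numbers: "grip": the opening, from 0 (shut) to 1 (fully open); "dx", "dy", "dz": the shift along the tool's x, y, z in units of 25 mm (1.0 is 25 mm); "rx", "ry", "rz": the turn, a rotation vector about the tool's x, y, z in units of 5 degrees (1.0 is 5 degrees). A call has 1 to 12 rows; each row shifts and turns the pose as measured when the row begins, along the tool's axes as they then stand; what a row does not reach is not made up. A row lasts 1/8 s, in which the tool goes at most 62.5 mm and 10.7 degrees, less where a joint would pass 70% of its speed; a pose out of reach is approached as far as the arm can. A call is refused whole if a number of a shift passes 1 or a number of a turn 1, either way. A call with a gripper value outside its range is refused whole. The fingers move at their own pace and stop on an object; the grip force is fixed at half the most. Time passes only in rows, so rows that do not move let the fingers close. It gives the time, the measured TCP pose, the force and the opening at its end, in the units of the state.
- robot.get_obs(): the state, without advancing time (a new reading comes with each control period).
- cams.snapshot(name): name is "side" or "top"; returns a dict with "frame" (400x640x3 uint8, red, green, blue), "intrinsics" (3x3 intrinsics, pixels), "k1" (the pictures are not rectified: a ray, as slopes to the right and down, at radius r is drawn at 1 + k1 r^2 times it, then the intrinsics apply), "eye" and "orientation" of the camera in the world. Camera axes: x right, y up, looking along -z (the intrinsics and any distortion apply to the point x, -y, -z); pixel columns grow to the right and rows downward; lengths in m; the calibration is good to about 2 mm. A picture is of the moment at which its call begins. There is no depth.
- robot.close_job(): hands the job in, once; it reports no verdict.
Trained networks look in a picture, given as the dict that the camera call returned (one of the last four; its "shot" number tells which), for a name from the list of things; names that differ only in an ending like _2 or _b are one class to them, and where a whole thing is asked for, a point or a joint stands for the part that bears it (a point fixed in the world has none). Each returns a list of dicts, best first, with "score" (0 to 1); they miss things now and then, are a little off and sometimes report something else, mostly with a low value. They report only what shows in the picture. A call takes as long as a camera call. They do not tell look-alikes from the thing itself.
- spotter.regions_of(picture, query): "pixels" (400x640 bool, what is visible of it) and "extent" ([left, top, right, bottom] in pixels, round what is visible of it).
- spotter.place_of(picture, query): "pixel" ([column, row] in pixels: a listed point, or the origin of a listed thing).
The state is a dict: "time": time; "joint_positions": joint angles; "qvel": joint speeds; "joint_torque": joint torques, N m; "tool_pos": TCP position; "ee_rot": TCP orientation; "wrist_force": force on the tool from outside, world axes, zero at the start; "wrist_torque": the same for the moment, N m; "width": finger opening in m.
Only numpy, scipy, OpenCV 4.12 (cv2) and the standard library are available. Lean on these libraries where they do the work, as an engineer would, in place of code of your own. Each camera call takes 0.05 s, during which the arm holds its last target.

## Working session

There is one attempt and no reset: what is moved stays moved. The work goes in short steps, Python scripts to look and compute and a shell command to move; the robot and the scene stay as the last step left them, time stands still between calls to the robot, and variables do not carry over. Pictures are saved under pics/ and viewed, and the job is handed in when it is done.

```bash
ls; mkdir -p pics; python3 - <<'E'
from bench import robot,cams,spotter
import cv2
print(robot.get_obs())
for n in("side","top"):
    p=cams.snapshot(n); cv2.imwrite(f"pics/{n}0.png",p["frame"][:,:,::-1]); print({k:v for k,v in p.items() if k!="frame"})
    for q in("guard","guard_collar","rest","bracket","bracket_home"):
        print(q,[(d["pixel"],round(d["score"],2)) for d in spotter.place_of(p,q)])
E
```

```text
pics
{'time': 0.0, 'joint_positions': array([-1.41611584e+00,  8.79334344e-02,  1.37227623e+00, -3.43724488e-06,
        1.68356759e+00, -1.03090548e-01]), 'qvel': array([ 1.34398806e-03, -7.90977467e-04, -7.40978383e-05, -4.23682167e-04,
       -1.49155385e-03, -7.53583579e-04]), 'joint_torque': array([-7.01636714e-05, -3.40174234e+01, -3.02430475e+01,  7.17695500e-02,
        3.30397754e-02, -1.50019123e-04]), 'tool_pos': array([ 0.14012797, -0.53131091,  0.21830477]), 'ee_rot': array([-3.13941930e+00, -2.21414981e-04,  2.57770411e-01]), 'wrist_force': array([-0.01344552, -0.6155654 ,  0.02758416]), 'wrist_torque': array([ 0.05456178, -0.02631865, -0.0543902 ]), 'width': 0.09361970863934406}
{'intrinsics': array([[445.6363566 ,   0.        , 316.87822638],
       [  0.        , 445.6363566 , 209.25978018],
       [  0.        ,   0.        ,   1.        ]]), 'k1': -0.09549783336877307, 'eye': array([-0.07267364,  0.95009848,  0.77865345]), 'orientation': array([ 1.02054398,  0.00888339, -2.62524595]), 'shot': 1}
guard [([325.5, 189.7], 0.7)]
guard_collar [([303.6, 186.8], 0.57)]
rest []
bracket []
bracket_home [([290.0, 236.5], 0.93)]
{'intrinsics': array([[413.85853526,   0.        , 322.40919032],
       [  0.        , 413.85853526, 203.20969616],
       [  0.        ,   0.        ,   1.        ]]), 'k1': 0.03446216759913688, 'eye': array([0.27871019, 0.01578558, 1.32390292]), 'orientation': array([ 0.16562966, -0.01282168, -1.55885611]), 'shot': 2}
guard [([388.4, 188.0], 0.82), ([419.1, 284.6], 0.73)]
guard_collar [([376.7, 165.4], 0.86), ([457.0, 272.7], 0.58)]
rest [([388.3, 193.5], 0.59), ([375.9, 167.5], 0.18)]
bracket [([279.0, 214.0], 0.96)]
bracket_home [([274.5, 208.1], 0.93), ([319.7, 235.3], 0.32)]
```

View pics/side0.png

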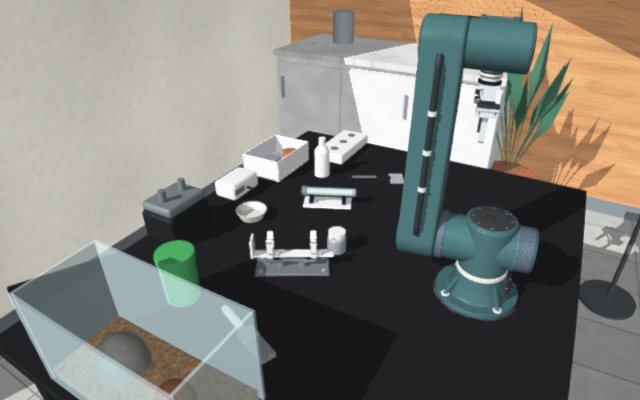

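View pics/top0.png

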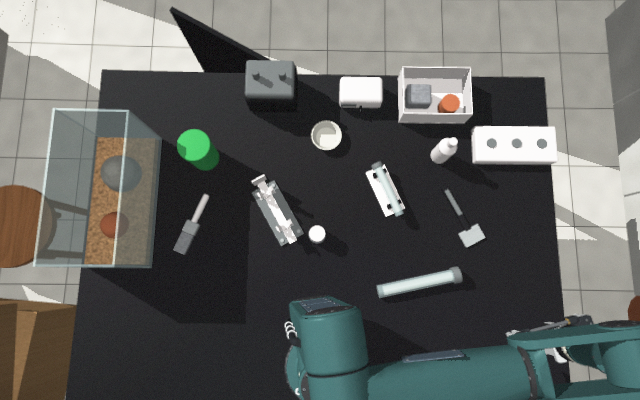

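```bash
cat > h.py <<'E'
import numpy as np,cv2
from scipy.spatial.transform import Rotation as R
def cam(p):
    K=p["intrinsics"];M=R.from_euler("xyz",p["orientation"]).as_matrix();return K,float(p["k1"]),np.array(p["eye"]),M
def ray(p,px):
    K,k,e,M=cam(p)
    d=np.array([k,0,0,0,0.])
    u=cv2.undistortPointsIter(np.array([[px]],float),K,d,None,None,(3,50,1e-10))[0,0]
    v=M@np.array([u[0],-u[1],-1]);return e,v/np.linalg.norm(v)
def atz(p,px,z):
    e,v=ray(p,px);return e+v*(z-e[2])/v[2]
def tri(p1,a,p2,b):
    e1,v1=ray(p1,a);e2,v2=ray(p2,b)
    s=np.linalg.lstsq(np.c_[v1,-v2],e2-e1,rcond=None)[0]
    A=e1+s[0]*v1;B=e2+s[1]*v2
    return (A+B)/2,np.linalg.norm(A-B)
def proj(p,X):
    K,k,e,M=cam(p);c=M.T@(np.array(X)-e);u=np.array([c[0],-c[1]])/-c[2];u=u*(1+k*u@u);return K[:2,:2]@u+K[:2,2]
E
python3 - <<'E'
from bench import robot,cams,spotter
from h import *
S=cams.snapshot("side");T=cams.snapshot("top")
np.set_printoptions(precision=4,suppress=True)
f=T["frame"][:,:,::-1]
def crop(f,x0,y0,x1,y1,s,n): cv2.imwrite(n,cv2.resize(f[y0:y1,x0:x1],None,fx=s,fy=s,interpolation=cv2.INTER_CUBIC))
crop(f,340,150,480,310,3.7,"pics/tguard.png"); crop(f,235,160,345,260,6,"pics/tbr.png")
g=S["frame"][:,:,::-1]
crop(g,230,170,370,290,5,"pics/sbr.png")
def pl(P,q): 
    r=spotter.place_of(P,q);print(P["shot"],q,[(d["pixel"],round(d["score"],2)) for d in r]);return r
for q in("guard","guard_collar","rest","bracket","bracket_home","bracket_entry","canister","jar","dish"):
    a=pl(S,q);b=pl(T,q)
    if a and b:
        print("  tri",*tri(S,a[0]["pixel"],T,b[0]["pixel"]))
print("guard",atz(T,[388.4,188],.045),atz(T,[376.7,165.4],.045)); print("br",atz(T,[279,214],0),atz(T,[274.5,208.1],.102))
for q in("guard","bracket"):
  for r in spotter.regions_of(T,q):
    ys,xs=np.nonzero(r["pixels"]);print(q,r["score"],r["extent"],len(xs))
    print(cv2.minAreaRect(np.c_[xs,ys].astype(np.float32)))
E
```

```text
3 guard [([327.4, 188.3], 0.72)]
4 guard [([386.3, 187.0], 0.78), ([417.3, 283.5], 0.7)]
  tri [ 0.5444 -0.1961  0.0618] 0.0011499638474033417
3 guard_collar [([304.4, 189.4], 0.8), ([374.8, 181.2], 0.75)]
4 guard_collar [([456.8, 273.2], 0.93), ([377.5, 164.7], 0.57)]
  tri [ 0.4375 -0.25    0.1182] 0.4036580830934985
3 rest [([326.9, 198.9], 0.78)]
4 rest [([387.6, 189.1], 0.66)]
  tri [ 0.5498 -0.2075  0.0133] 0.005626992866183593
3 bracket [([292.6, 264.5], 0.72)]
4 bracket [([278.4, 215.4], 0.75)]
  tri [0.4627 0.1447 0.0078] 0.011771526627496986
3 bracket_home [([289.5, 235.9], 0.59), ([327.5, 199.1], 0.45)]
4 bracket_home [([273.6, 209.3], 0.95)]
  tri [0.4663 0.1495 0.1058] 0.009260334797725348
3 bracket_entry []
4 bracket_entry [([275.0, 206.7], 0.89), ([318.0, 237.8], 0.73)]
3 canister []
4 canister [([274.8, 207.4], 0.37), ([325.5, 139.1], 0.37)]
3 jar [([335.8, 247.3], 0.57)]
4 jar [([318.9, 231.4], 0.69), ([280.5, 216.3], 0.63), ([193.5, 224.7], 0.31)]
  tri [0.4067 0.0109 0.0016] 0.0034450474546411317
3 dish [([252.6, 215.7], 0.86)]
4 dish [([326.9, 139.9], 0.79)]
  tri [ 0.7161 -0.009   0.0044] 0.007798803997329323
guard [ 0.5443 -0.2058  0.045 ] [ 0.6172 -0.1695  0.045 ]
br [0.463 0.141 0.   ] [0.4664 0.1452 0.102 ]
guard 0.8 [372.3, 162.1, 402.8, 217.4] 535
((387.32025146484375, 189.12896728515625), (56.944244384765625, 10.499432563781738), 65.65890502929688)
guard 0.75 [377.5, 264.7, 463.1, 297.8] 1229
((418.9039611816406, 281.5267333984375), (17.668956756591797, 86.6688003540039), 78.53046417236328)
bracket 0.73 [252.2, 176.0, 302.5, 245.5] 1768
((275.3077087402344, 209.53843688964844), (73.42855072021484, 26.791500091552734), 60.2551155090332)
```

View pics/tguard.png

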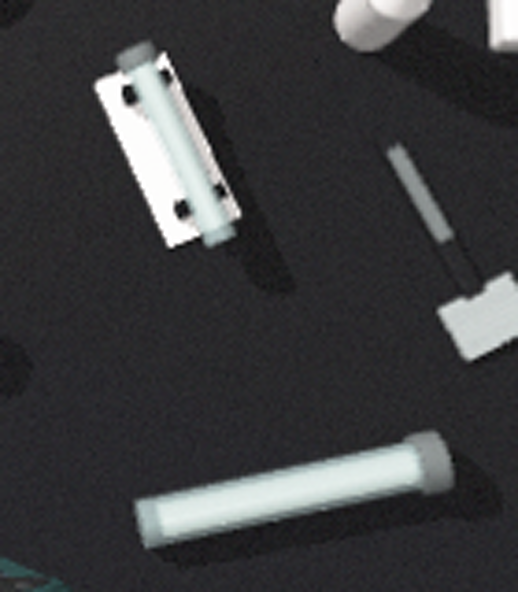

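View pics/tbr.png

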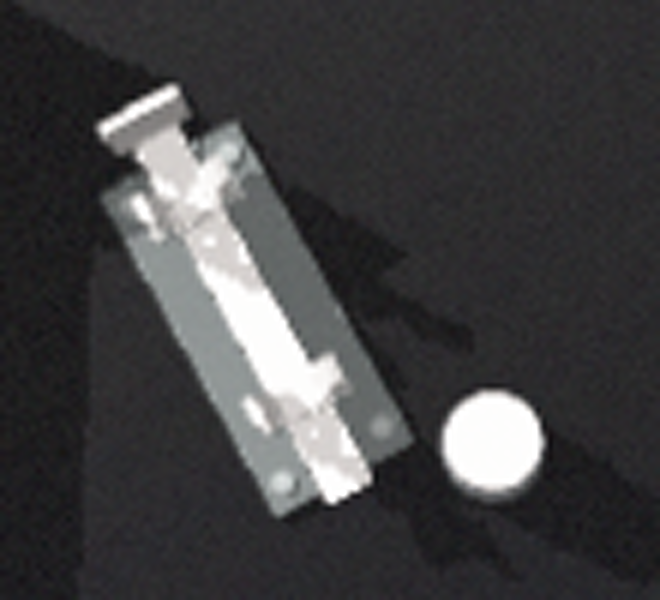

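View pics/sbr.png

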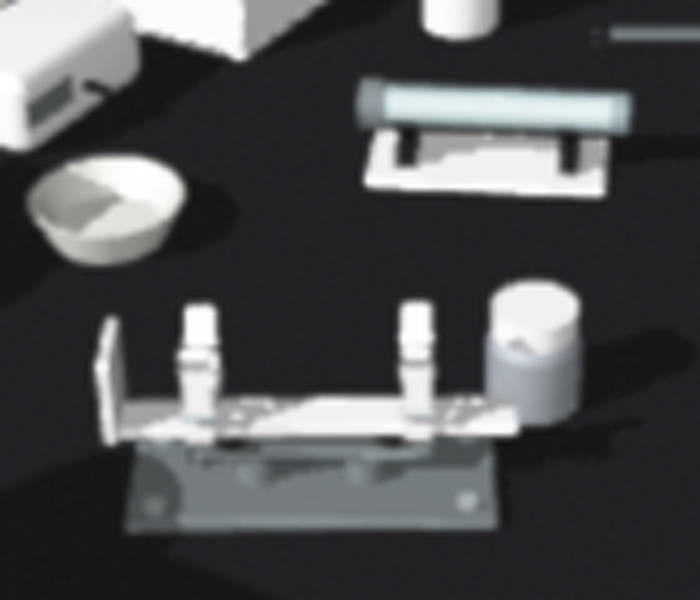

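```bash
python3 - <<'E'
from bench import robot,cams,spotter
from h import *
np.set_printoptions(precision=4,suppress=True)
S=cams.snapshot("side");T=cams.snapshot("top")
def quad(c,o,s,z,n):
    w=np.array([atz(T,[o[0]+x/s-.5*0,o[1]+y/s],z) for x,y in c])[:,:2]
    print(n,"centre",w.mean(0),"sides",[np.linalg.norm(w[i]-w[(i+1)%4]) for i in range(4)],
     "yaws",[np.degrees(np.arctan2(*(b-a)[::-1])) for a,b in((w[3],w[0]),(w[2],w[1]))]);return w
quad([(100,195),(235,125),(413,440),(283,518)],(235,160),6,.008,"base")
quad([(95,85),(168,55),(242,212),(172,250)],(340,150),3.7,.006,"rest")
# guard mask PCA, both cams
for P,n in((T,"T"),(S,"S")):
  for r in spotter.regions_of(P,"guard")[:3]:
    ys,xs=np.nonzero(r["pixels"]);X=np.c_[xs,ys].astype(float);m=X.mean(0);u=np.linalg.svd(X-m,full_matrices=False)[2][0]
    t=(X-m)@u;print(n,r["score"],m,u,t.min(),t.max())
    z=.045
    for s in(t.min(),0,t.max()): print("   ",atz(P,m+u*s,z))
def edge(P,x0,y0,x1,y1,s,n):
    f=P["frame"][y0:y1,x0:x1,::-1];cv2.imwrite(n,cv2.resize(f,None,fx=s,fy=s,interpolation=cv2.INTER_CUBIC))
edge(T,360,150,415,225,8,"pics/tg2.png");edge(S,295,175,365,215,10,"pics/sg2.png")
E
```

```text
base centre [0.4652 0.144 ] sides [np.float64(0.08150909006648584), np.float64(0.19654163111895862), np.float64(0.07965675884563568), np.float64(0.20044312424109825)] yaws [np.float64(30.958590775453676), np.float64(30.42854887353214)]
rest centre [ 0.544  -0.2035] sides [np.float64(0.07080014575068488), np.float64(0.15353628019220922), np.float64(0.07043470923677655), np.float64(0.16043119412391232)] yaws [np.float64(24.35136313227655), np.float64(24.12673181879484)]
T 0.71 [387.106 188.098] [0.423  0.9061] -27.923039581672068 29.407872017982207
    [ 0.6257 -0.1651  0.045 ]
    [ 0.5439 -0.2017  0.045 ]
    [ 0.4596 -0.2394  0.045 ]
T 0.56 [421.1959 281.8024] [-0.9797  0.2004] -42.118814973245435 45.52105732539244
    [ 0.2821 -0.4272  0.045 ]
    [ 0.255  -0.3009  0.045 ]
    [ 0.226  -0.1652  0.045 ]
S 0.56 [327.4275 191.4089] [0.9991 0.0412] -26.545571191106156 27.65586533551845
    [ 0.6315 -0.1674  0.045 ]
    [ 0.5491 -0.2038  0.045 ]
    [ 0.4641 -0.2415  0.045 ]
```

View pics/tg2.png

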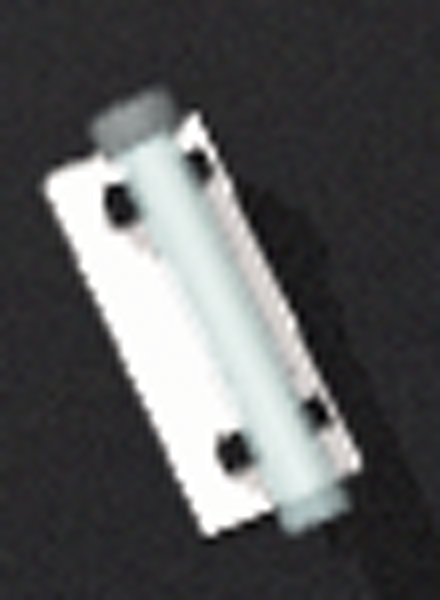

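View pics/sg2.png

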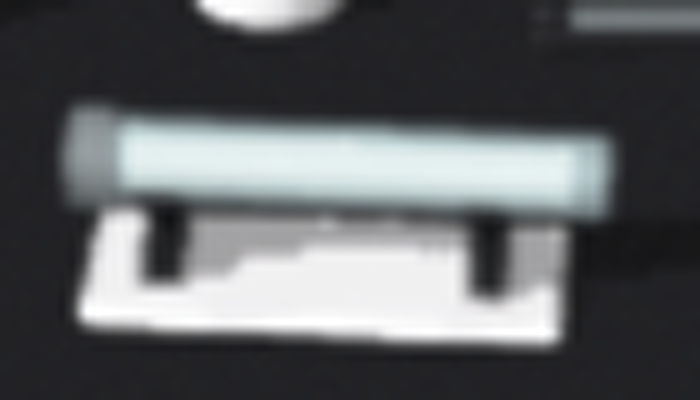

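The candidates are the guard in its rest at top pixel (388,188) and the larger loose guard at (419,284). The crop shows the first is shorter (57 px against 87 px) and lies in the rest with its collar up, so I choose that one. It is at about (0.544, -0.202) with yaw 24°.

```bash
python3 -m inch '[{"rz":-0.94},{"rz":-0.94},{"dx":1,"dy":-0.27},{"dx":1,"dy":-0.27},{"dx":1,"dy":-0.27},{"dx":1,"dy":-0.27},{"dx":1,"dy":-0.27},{"dx":1,"dy":-0.27},{"dx":1,"dy":-0.27},{"dx":1,"dy":-0.27},{"dx":1,"dy":-0.27},{"dx":1,"dy":-0.27}]'
```

```text
invalid input at $[0]: expected keys grip, dx, dy, dz, rx, ry, rz
```

```bash
cat > go.py <<'E'
import sys,numpy as np
from scipy.spatial.transform import Rotation as R
from bench import robot
o=robot.get_obs();t=np.array([float(v) for v in sys.argv[1:4]]);M=R.from_euler("xyz",o["ee_rot"])
np.set_printoptions(precision=4,suppress=True)
print("t",o["time"],"pos",o["tool_pos"],"rpy deg",np.degrees(o["ee_rot"]),"F",o["wrist_force"],"T",o["wrist_torque"],"w",o["width"],"j6",o["joint_positions"][5])
print("shift units",M.inv().apply(t-o["tool_pos"])/.025)
if len(sys.argv)>4:
    W=R.from_euler("xyz",[180,0,float(sys.argv[4])],degrees=True)
    print("turn units",np.degrees((M.inv()*W).as_rotvec())/5)
E
python3 go.py 0.5443 -0.2020 0.20 24.2
```

```text
t 1.9 pos [ 0.1402 -0.5318  0.2195] rpy deg [179.9983  -0.0001  14.7709] F [ 0.4674  0.2536 -0.8131] T [-0.0108 -0.0189 -0.0089] w 0.09375520660605448 j6 -0.10309727044947355
shift units [18.9925 -8.636   0.7798]
turn units [ 0.0003  0.     -1.8858]
```

```bash
python3 -m inch '[{"grip":1,"dx":0,"dy":0,"dz":0,"rx":0,"ry":0,"rz":-0.94},{"grip":1,"dx":0,"dy":0,"dz":0,"rx":0,"ry":0,"rz":-0.94},{"grip":1,"dx":1,"dy":-0.27,"dz":0,"rx":0,"ry":0,"rz":0},{"grip":1,"dx":1,"dy":-0.27,"dz":0,"rx":0,"ry":0,"rz":0},{"grip":1,"dx":1,"dy":-0.27,"dz":0,"rx":0,"ry":0,"rz":0},{"grip":1,"dx":1,"dy":-0.27,"dz":0,"rx":0,"ry":0,"rz":0},{"grip":1,"dx":1,"dy":-0.27,"dz":0,"rx":0,"ry":0,"rz":0},{"grip":1,"dx":1,"dy":-0.27,"dz":0,"rx":0,"ry":0,"rz":0},{"grip":1,"dx":1,"dy":-0.27,"dz":0,"rx":0,"ry":0,"rz":0},{"grip":1,"dx":1,"dy":-0.27,"dz":0,"rx":0,"ry":0,"rz":0},{"grip":1,"dx":1,"dy":-0.27,"dz":0,"rx":0,"ry":0,"rz":0},{"grip":1,"dx":1,"dy":-0.27,"dz":0,"rx":0,"ry":0,"rz":0}]'; python3 go.py 0.5443 -0.2020 0.20 24.2
```

```text
time: 3.4
tool_pos: [0.3447, -0.3631, 0.2196]
ee_rot: [3.14, -0.0, 0.423]
wrist_force: [0.0, 0.1, -1.3]
width: 0.094
t 3.4 pos [ 0.3447 -0.3631  0.2196] rpy deg [179.9188  -0.0082  24.2418] F [ 0.0339  0.0637 -1.2627] T [-0.0003 -0.0156 -0.0112] w 0.0940149093631062 j6 0.2230303937614145
shift units [ 9.9271 -2.6     0.7814]
turn units [ 0.0162 -0.0017  0.0084]
```

```bash
python3 -m inch '[{"grip":1,"dx":1,"dy":-0.26,"dz":0.3,"rx":0,"ry":0,"rz":0},{"grip":1,"dx":1,"dy":-0.26,"dz":0.3,"rx":0,"ry":0,"rz":0},{"grip":1,"dx":1,"dy":-0.26,"dz":0.3,"rx":0,"ry":0,"rz":0},{"grip":1,"dx":1,"dy":-0.26,"dz":0.3,"rx":0,"ry":0,"rz":0},{"grip":1,"dx":1,"dy":-0.26,"dz":0.3,"rx":0,"ry":0,"rz":0},{"grip":1,"dx":1,"dy":-0.26,"dz":0.3,"rx":0,"ry":0,"rz":0},{"grip":1,"dx":1,"dy":-0.26,"dz":0.3,"rx":0,"ry":0,"rz":0},{"grip":1,"dx":1,"dy":-0.26,"dz":0.3,"rx":0,"ry":0,"rz":0},{"grip":1,"dx":1,"dy":-0.26,"dz":0.3,"rx":0,"ry":0,"rz":0},{"grip":1,"dx":1,"dy":-0.26,"dz":0.3,"rx":0,"ry":0,"rz":0}]'; python3 go.py 0.5443 -0.2020 0.04 24.2
python3 - <<'E'
from bench import cams
import cv2
for n,(a,b,c,d,s) in {"top":(350,140,430,230,6),"side":(280,130,380,220,6)}.items():
    f=cams.snapshot(n)["frame"][b:d,a:c,::-1];cv2.imwrite(f"pics/{n}1.png",cv2.resize(f,None,fx=s,fy=s,interpolation=cv2.INTER_CUBIC))
E
```

```text
time: 4.65
tool_pos: [0.5531, -0.196, 0.1439]
ee_rot: [3.136, -0.001, 0.423]
wrist_force: [-0.5, -0.8, 0.9]
width: 0.0942
t 4.65 pos [ 0.5531 -0.196   0.1439] rpy deg [179.6814  -0.0803  24.2534] F [-0.4582 -0.8054  0.8572] T [ 0.028  -0.0189 -0.0402] w 0.09421948276468434 j6 0.7119472660944703
shift units [-0.4274  0.051   4.1558]
turn units [ 0.0637 -0.0161  0.0106]
```

View pics/side1.png

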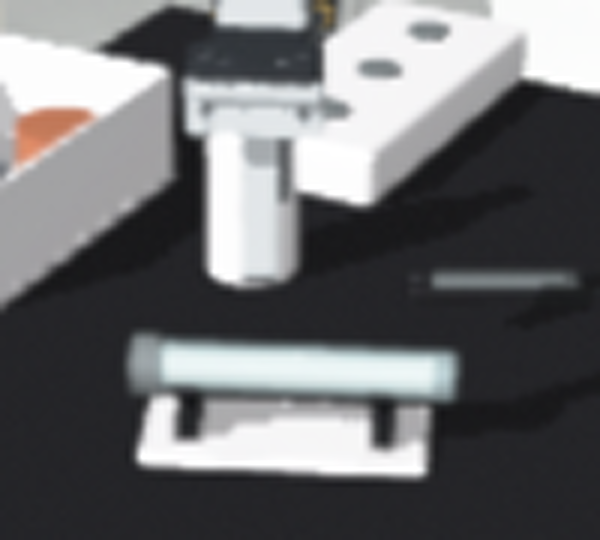

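The side picture shows the open gripper upright above the guard, slightly towards the collar as measured. I'll correct that and descend.

```bash
python3 -m inch '[{"grip":1,"dx":-0.2,"dy":0,"dz":0.5,"rx":0,"ry":0,"rz":0},{"grip":1,"dx":-0.2,"dy":0.05,"dz":0.7,"rx":0.06,"ry":0,"rz":0},{"grip":1,"dx":0,"dy":0,"dz":0.7,"rx":0,"ry":0,"rz":0},{"grip":1,"dx":0,"dy":0,"dz":0.7,"rx":0,"ry":0,"rz":0},{"grip":1,"dx":0,"dy":0,"dz":0.6,"rx":0,"ry":0,"rz":0}]'; python3 go.py 0.5443 -0.2020 0.04 24.2
```

```text
time: 5.38
tool_pos: [0.5421, -0.2027, 0.0582]
ee_rot: [-3.141, 0.0, 0.423]
wrist_force: [0.8, 0.0, 0.2]
width: 0.0941
t 5.375 pos [ 0.5421 -0.2027  0.0582] rpy deg [-179.94      0.0069   24.235 ] F [0.7834 0.0445 0.2143] T [-0.0016 -0.0339  0.0018] w 0.09409692537274147 j6 0.6915581351997699
shift units [0.0922 0.0105 0.727 ]
turn units [-0.012   0.0014  0.007 ]
```

```bash
python3 -m inch '[{"grip":1,"dx":0.05,"dy":0,"dz":0.6,"rx":0,"ry":0,"rz":0},{"grip":1,"dx":0,"dy":0,"dz":0,"rx":0,"ry":0,"rz":0}]'; python3 go.py 0.5443 -0.2020 0.04 24.2;python3 - <<'E'
from bench import cams
import cv2
for n,(a,b,c,d,s) in {"top":(350,140,430,230,6),"side":(280,130,380,220,6)}.items():
    f=cams.snapshot(n)["frame"][b:d,a:c,::-1];cv2.imwrite(f"pics/{n}2.png",cv2.resize(f,None,fx=s,fy=s,interpolation=cv2.INTER_CUBIC))
E
```

```text
time: 5.62
tool_pos: [0.5421, -0.2016, 0.0398]
ee_rot: [-3.137, 0.003, 0.423]
wrist_force: [0.6, -0.1, -0.5]
width: 0.0939
t 5.625 pos [ 0.5421 -0.2016  0.0398] rpy deg [-179.765     0.1489   24.232 ] F [ 0.5844 -0.082  -0.4993] T [ 0.0216 -0.0315  0.017 ] w 0.0938869929665449 j6 0.6933150305611295
shift units [ 0.0745  0.0518 -0.0088]
turn units [-0.047   0.0298  0.0063]
```

View pics/side2.png

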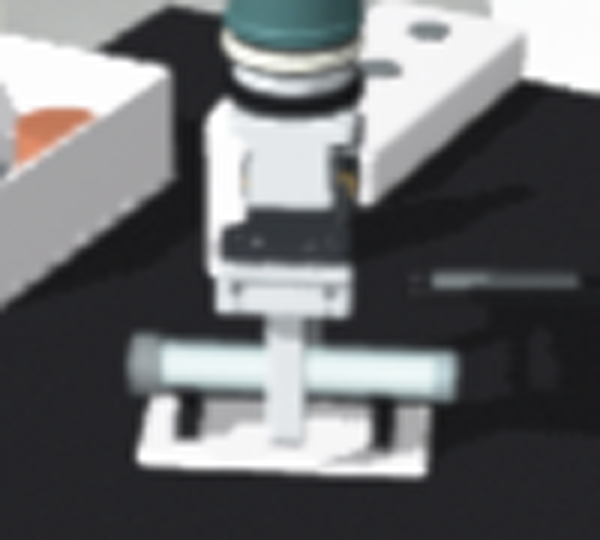

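View pics/top2.png

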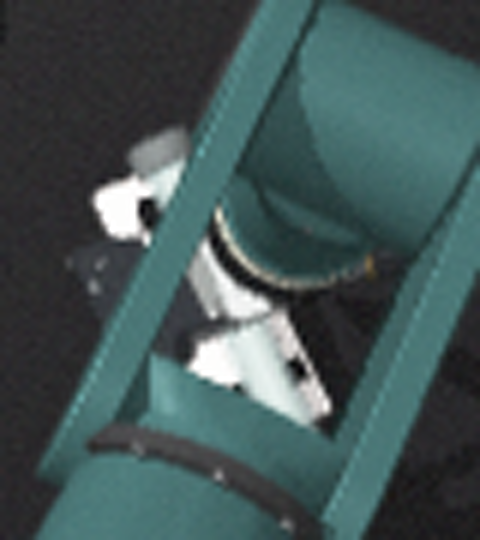

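The fingers stand either side of the tube, midway between the V blocks. Closing now.

```bash
python3 -m inch '[{"grip":0,"dx":0,"dy":0,"dz":0,"rx":0,"ry":0,"rz":0},{"grip":0,"dx":0,"dy":0,"dz":0,"rx":0,"ry":0,"rz":0},{"grip":0,"dx":0,"dy":0,"dz":0,"rx":0,"ry":0,"rz":0},{"grip":0,"dx":0,"dy":0,"dz":0,"rx":0,"ry":0,"rz":0},{"grip":0,"dx":0,"dy":0,"dz":0,"rx":0,"ry":0,"rz":0},{"grip":0,"dx":0,"dy":0,"dz":0,"rx":0,"ry":0,"rz":0}]'; python3 go.py 0.5443 -0.2020 0.04 24.2
```

```text
time: 6.48
tool_pos: [0.5452, -0.2029, 0.0448]
ee_rot: [3.139, -0.003, 0.423]
wrist_force: [-0.0, -0.1, 0.4]
width: 0.0374
t 6.475 pos [ 0.5452 -0.2029  0.0448] rpy deg [179.8296  -0.1899  24.2481] F [-0.0186 -0.0546  0.36  ] T [ 0.0037  0.0114 -0.0082] w 0.037416026358842835 j6 0.6933433669077255
shift units [-0.0175 -0.0468  0.1911]
turn units [ 0.0341 -0.038   0.0096]
```

```bash
python3 go.py 0.5443 -0.2020 0.04 24.2; python3 -m inch '[{"grip":0,"dx":0,"dy":0,"dz":0.1,"rx":0,"ry":0,"rz":0},{"grip":0,"dx":0,"dy":0,"dz":0.1,"rx":0,"ry":0,"rz":0}]'; python3 go.py 0.5443 -0.2020 0.04 24.2
```

```text
t 6.475 pos [ 0.5452 -0.2029  0.0448] rpy deg [179.8296  -0.1899  24.2481] F [-0.0186 -0.0546  0.36  ] T [ 0.0037  0.0114 -0.0082] w 0.037416026358842835 j6 0.6933433669077255
shift units [-0.0175 -0.0468  0.1911]
turn units [ 0.0341 -0.038   0.0096]
time: 6.72
tool_pos: [0.5454, -0.2028, 0.0424]
ee_rot: [3.138, -0.004, 0.423]
wrist_force: [-6.9, 3.4, 18.1]
width: 0.027
t 6.725 pos [ 0.5454 -0.2028  0.0424] rpy deg [179.8148  -0.2141  24.2505] F [-6.8739  3.3704 18.1164] T [ 0.5387  1.2266 -0.0167] w 0.02698178158470799 j6 0.6933792000571983
shift units [-0.0253 -0.0487  0.0963]
turn units [ 0.037  -0.0428  0.01  ]
```

```bash
python3 -m inch '[{"grip":0,"dx":0,"dy":0,"dz":0,"rx":0,"ry":0,"rz":0}]'; python3 go.py 0.5443 -0.2020 0.04 24.2;  python3 -m inch '[{"grip":0,"dx":0,"dy":0,"dz":0,"rx":0,"ry":0,"rz":0}]'; python3 go.py 0.5443 -0.2020 0.04 24.2
```

```text
time: 6.85
tool_pos: [0.5453, -0.2028, 0.0428]
ee_rot: [3.138, -0.004, 0.423]
wrist_force: [0.3, 0.0, -1.3]
width: 0.0273
t 6.85 pos [ 0.5453 -0.2028  0.0428] rpy deg [179.8091  -0.2179  24.252 ] F [ 0.3019  0.0029 -1.3224] T [-0.0019  0.0026  0.0051] w 0.027292266192120034 j6 0.6933614844234496
shift units [-0.0235 -0.0467  0.1109]
turn units [ 0.0382 -0.0436  0.0103]
time: 6.98
tool_pos: [0.5454, -0.2028, 0.0426]
ee_rot: [3.138, -0.004, 0.423]
wrist_force: [-0.2, 0.0, 0.5]
width: 0.0275
t 6.975 pos [ 0.5454 -0.2028  0.0426] rpy deg [179.7991  -0.2277  24.2476] F [-0.1856  0.0098  0.4576] T [-0.0403 -0.0144 -0.0058] w 0.027522899216708054 j6 0.6934562223442846
shift units [-0.0253 -0.0476  0.1057]
turn units [ 0.0402 -0.0456  0.0094]
```

```bash
python3 -m inch '[{"grip":0,"dx":0,"dy":0,"dz":-0.3,"rx":0,"ry":0,"rz":0},{"grip":0,"dx":0,"dy":0,"dz":-0.6,"rx":0,"ry":0,"rz":0},{"grip":0,"dx":0,"dy":0,"dz":-1,"rx":0,"ry":0,"rz":0},{"grip":0,"dx":0,"dy":0,"dz":-1,"rx":0,"ry":0,"rz":0},{"grip":0,"dx":0,"dy":0,"dz":-1,"rx":0,"ry":0,"rz":0},{"grip":0,"dx":0,"dy":0,"dz":-1,"rx":0,"ry":0,"rz":0},{"grip":0,"dx":0,"dy":0,"dz":-1,"rx":0,"ry":0,"rz":0},{"grip":0,"dx":0,"dy":0,"dz":-1,"rx":0,"ry":0,"rz":0},{"grip":0,"dx":0,"dy":0,"dz":0,"rx":0,"ry":0,"rz":-0.65},{"grip":0,"dx":0,"dy":0,"dz":0,"rx":0,"ry":0,"rz":-0.65}]'; python3 go.py 0.465 0.144 0.22 30.7
```

```text
time: 8.22
tool_pos: [0.5444, -0.2026, 0.2274]
ee_rot: [3.135, -0.006, 0.54]
wrist_force: [-0.2, 0.1, -1.7]
width: 0.0268
t 8.225 pos [ 0.5444 -0.2026  0.2274] rpy deg [179.5975  -0.3191  30.9509] F [-0.2249  0.1298 -1.7276] T [ 0.0345 -0.0194  0.0127] w 0.026829590022082007 j6 0.57640270431215
shift units [  4.4043 -13.5248   0.2251]
turn units [ 0.0804 -0.064   0.05  ]
```

```bash
python3 -m inch '[{"grip":0,"dx":0.16,"dy":-0.5,"dz":0,"rx":0.08,"ry":-0.06,"rz":0.05},{"grip":0,"dx":0.32,"dy":-1,"dz":0,"rx":0,"ry":0,"rz":0},{"grip":0,"dx":0.32,"dy":-1,"dz":0,"rx":0,"ry":0,"rz":0},{"grip":0,"dx":0.32,"dy":-1,"dz":0,"rx":0,"ry":0,"rz":0},{"grip":0,"dx":0.32,"dy":-1,"dz":0,"rx":0,"ry":0,"rz":0},{"grip":0,"dx":0.32,"dy":-1,"dz":0,"rx":0,"ry":0,"rz":0},{"grip":0,"dx":0.32,"dy":-1,"dz":0,"rx":0,"ry":0,"rz":0},{"grip":0,"dx":0.32,"dy":-1,"dz":0,"rx":0,"ry":0,"rz":0},{"grip":0,"dx":0.32,"dy":-1,"dz":0,"rx":0,"ry":0,"rz":0},{"grip":0,"dx":0.32,"dy":-1,"dz":0,"rx":0,"ry":0,"rz":0},{"grip":0,"dx":0.32,"dy":-1,"dz":0,"rx":0,"ry":0,"rz":0},{"grip":0,"dx":0.32,"dy":-1,"dz":0,"rx":0,"ry":0,"rz":0}]'; python3 go.py 0.465 0.144 0.22 30.7
```

```text
time: 9.72
tool_pos: [0.471, 0.1081, 0.2324]
ee_rot: [-3.137, -0.001, 0.523]
wrist_force: [0.5, 0.3, -1.2]
width: 0.0269
t 9.725 pos [0.471  0.1081 0.2324] rpy deg [-179.7149   -0.0453   29.9843] F [ 0.4575  0.2883 -1.1781] T [-0.0178  0.0159  0.0021] w 0.02690235549923021 j6 1.152980888358094
shift units [ 0.5085 -1.3608  0.5034]
turn units [-0.057  -0.0094 -0.1431]
```

```bash
python3 -m inch '[{"grip":0,"dx":0.25,"dy":-0.7,"dz":0.25,"rx":-0.05,"ry":0,"rz":-0.14},{"grip":0,"dx":0.25,"dy":-0.7,"dz":0.25,"rx":0,"ry":0,"rz":0},{"grip":0,"dx":0,"dy":0,"dz":0,"rx":0,"ry":0,"rz":0}]'; python3 go.py 0.465 0.144 0.22 30.7
python3 - <<'E'
from bench import cams
from h import *
np.set_printoptions(precision=1,suppress=True)
P={}
for n,(a,b,c,d,s) in {"top":(220,140,360,260,5),"side":(220,150,360,290,4)}.items():
    P[n]=cams.snapshot(n);f=P[n]["frame"][b:d,a:c,::-1];cv2.imwrite(f"pics/{n}3.png",cv2.resize(f,None,fx=s,fy=s,interpolation=cv2.INTER_CUBIC))
c,s=np.cos(np.radians(30.7)),np.sin(np.radians(30.7))
B=lambda x,y,z:[.465+c*x-s*y,.144+s*x+c*y,z]
for h in(0,.012,.024,.036,.048):
    print(h,[proj(P["side"],B(x,.02,.101+h)) for x in(.058,-.058)],[proj(P["top"],B(x,y,.101+h)) for x in(.058,-.058) for y in(.02,-.02)])
E
```

```text
time: 10.1
tool_pos: [0.4613, 0.1489, 0.2209]
ee_rot: [-3.14, -0.001, 0.538]
wrist_force: [-1.6, 1.1, -0.8]
width: 0.0274
t 10.1 pos [0.4613 0.1489 0.2209] rpy deg [-179.9138   -0.0585   30.8027] F [-1.5727  1.0981 -0.8195] T [-0.02   -0.0137 -0.0297] w 0.027359508424733035 j6 1.2273470407102387
shift units [0.0265 0.244  0.037 ]
turn units [-0.0173 -0.0117  0.0206]
0 [array([270.4, 241.6]), array([314.9, 240.8])] [array([259.7, 195.3]), array([271.4, 188.8]), array([278.5, 228.7]), array([290.3, 222. ])]
0.012 [array([270.1, 237.8]), array([314.8, 237. ])] [array([259.1, 194.6]), array([271., 188.]), array([278.1, 228.3]), array([290.1, 221.5])]
0.024 [array([269.8, 234. ]), array([314.8, 233.2])] [array([258.6, 193.8]), array([270.5, 187.2]), array([277.7, 227.9]), array([289.8, 221. ])]
0.036 [array([269.5, 230.1]), array([314.7, 229.3])] [array([258., 193.]), array([270.1, 186.3]), array([277.4, 227.4]), array([289.5, 220.5])]
0.048 [array([269.2, 226.2]), array([314.7, 225.4])] [array([257.4, 192.3]), array([269.6, 185.5]), array([277., 227.]), array([289.2, 220. ])]
```

View pics/side3.png

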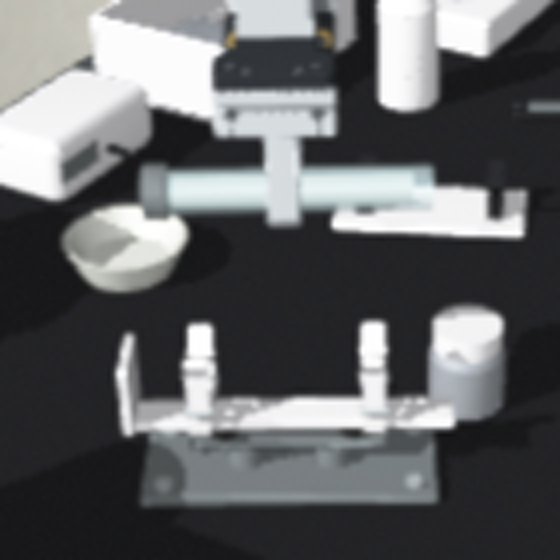

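View pics/top3.png

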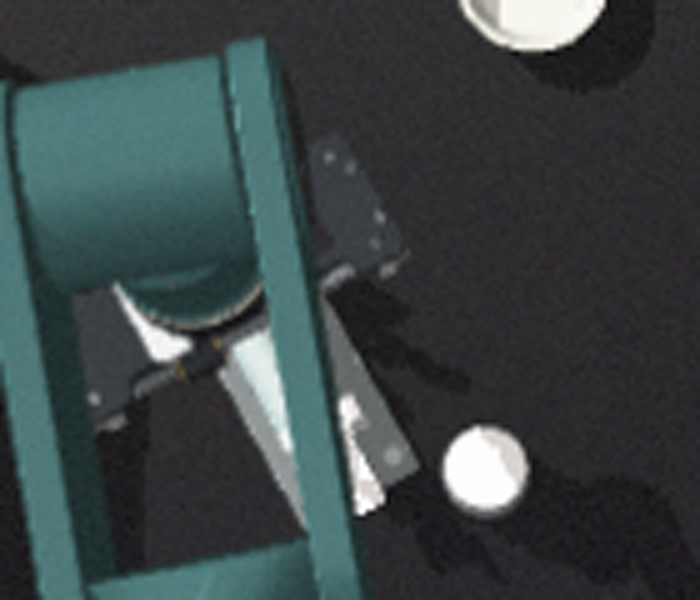

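```bash
python3 - <<'E'
from bench import cams
from h import *
T=cams.snapshot("top");S=cams.snapshot("side")
def ov(img,P,a,b,c,d,s,out,h,x0=.465,y0=.144,yaw=30.7):
    f=cv2.imread(img)[b:d,a:c];f=cv2.resize(f,None,fx=s,fy=s,interpolation=cv2.INTER_CUBIC)
    cs,sn=np.cos(np.radians(yaw)),np.sin(np.radians(yaw))
    def q(x,y,z):
        u=proj(P,[x0+cs*x-sn*y,y0+sn*x+cs*y,z]);return tuple(int(v) for v in np.round((u-[a,b]+.5)*s))
    def pl(pts,col,cl=False): cv2.polylines(f,[np.array([q(*p) for p in pts])],cl,col,1,cv2.LINE_AA)
    pl([(x,y,.008) for x,y in((.1,.042),(.1,-.042),(-.1,-.042),(-.1,.042))],(0,255,255),True)
    H=.078+h
    pl([(.1,0,H),(-.1,0,H)],(0,0,255))
    pl([(.103,-.022,H),(.103,.022,H)],(255,0,255))
    for x in(.058,-.058):
        for y,z in((.02,.023),(-.02,.023)):
            pl([(x-.007,y,H+z),(x+.007,y,H+z)],(0,255,0))
        pl([(x,.02,H+.023),(x,-.02,H+.023)],(255,128,0))
    cv2.imwrite(out,f)
ov("pics/top0.png",T,240,165,320,255,7,"pics/ovT.png",.034)
ov("pics/side0.png",S,235,220,355,290,6,"pics/ovS.png",.034)
E
```

```text
(no output)
```

View pics/ovT.png

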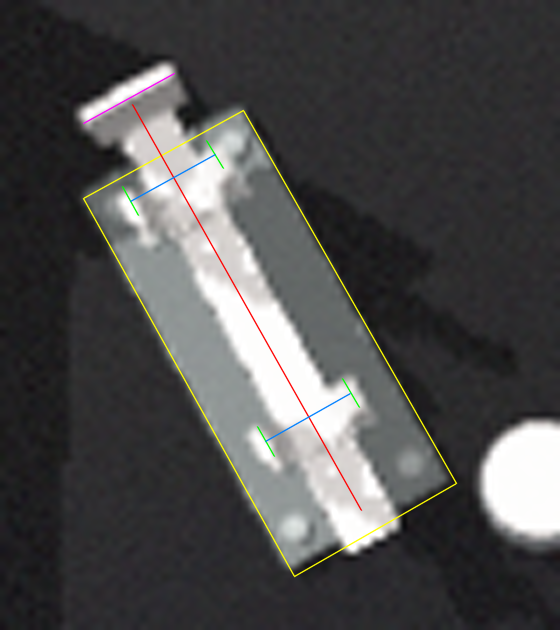

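View pics/ovS.png

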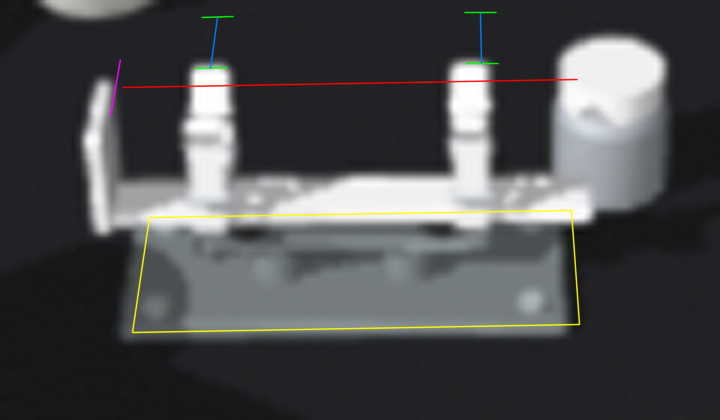

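Top picture: the guard hangs over the bracket, and the model overlay matches the base and clips to about 1 px. The side view puts the clip tips at h of about 34 mm, so I expect first contact with the axis near 0.130. I'll centre and descend to just above that.

```bash
python3 -m inch '[{"grip":0,"dx":0.06,"dy":0.2,"dz":0.5,"rx":0,"ry":0,"rz":0.02},{"grip":0,"dx":0,"dy":0,"dz":0.8,"rx":0,"ry":0,"rz":0},{"grip":0,"dx":0,"dy":0,"dz":0.8,"rx":0,"ry":0,"rz":0},{"grip":0,"dx":0,"dy":0,"dz":0.5,"rx":0,"ry":0,"rz":0},{"grip":0,"dx":0,"dy":0,"dz":0,"rx":0,"ry":0,"rz":0}]'; python3 go.py 0.466 0.1445 0.14 30.7
python3 - <<'E'
from bench import cams
from h import *
for n,(a,b,c,d,s) in {"side":(220,170,360,290,5)}.items():
    f=cams.snapshot(n)["frame"][b:d,a:c,::-1];cv2.imwrite(f"pics/{n}4.png",cv2.resize(f,None,fx=s,fy=s,interpolation=cv2.INTER_CUBIC))
E
```

```text
time: 10.92
tool_pos: [0.4678, 0.14, 0.1526]
ee_rot: [3.141, -0.001, 0.527]
wrist_force: [-0.5, 0.1, -1.2]
width: 0.0273
t 10.925 pos [0.4678 0.14   0.1526] rpy deg [179.9699  -0.0746  30.1854] F [-0.5296  0.0777 -1.1814] T [-0.0342  0.0297  0.0356] w 0.027278305412612027 j6 1.2185255307411775
shift units [ 0.0269 -0.1941  0.503 ]
turn units [ 0.0061 -0.0149 -0.1029]
```

View pics/side4.png

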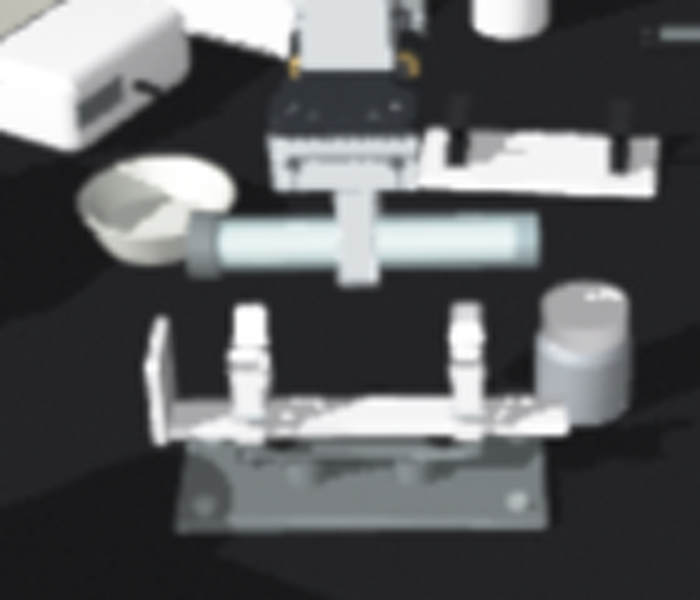

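```bash
python3 -m inch '[{"grip":0,"dx":0,"dy":-0.19,"dz":0.2,"rx":0,"ry":0,"rz":-0.1},{"grip":0,"dx":0,"dy":0,"dz":0,"rx":0,"ry":0,"rz":0}]'; python3 go.py 0.466 0.1445 0.14 30.7
```

```text
time: 11.22
tool_pos: [0.4666, 0.1445, 0.1494]
ee_rot: [3.14, -0.005, 0.536]
wrist_force: [0.0, -0.0, -0.8]
width: 0.0276
t 11.225 pos [0.4666 0.1445 0.1494] rpy deg [179.894   -0.291   30.7087] F [ 0.0495 -0.0439 -0.811 ] T [-0.0471 -0.062  -0.0264] w 0.027584490651656822 j6 1.2190079902306514
shift units [-0.0244 -0.0137  0.3774]
turn units [ 0.0212 -0.0582  0.0017]
```

```bash
python3 -m inch '[{"grip":0,"dx":0,"dy":0,"dz":0,"rx":0,"ry":0,"rz":0}]'; python3 go.py 0.466 0.1445 0.14 30.7
```

```text
time: 11.35
tool_pos: [0.467, 0.1447, 0.1501]
ee_rot: [3.139, -0.006, 0.536]
wrist_force: [0.3, -0.6, -2.2]
width: 0.0269
t 11.35 pos [0.467  0.1447 0.1501] rpy deg [179.8628  -0.3587  30.7273] F [ 0.3289 -0.5827 -2.2418] T [-0.0323 -0.0633  0.0025] w 0.026879284633460395 j6 1.219035523698418
shift units [-0.0397 -0.0137  0.4034]
turn units [ 0.0274 -0.0717  0.0054]
```

```bash
python3 -m inch '[{"grip":0,"dx":0,"dy":0,"dz":0.2,"rx":0,"ry":-0.07,"rz":0},{"grip":0,"dx":0,"dy":0,"dz":0.2,"rx":0,"ry":0,"rz":0}]'; python3 go.py 0.466 0.1445 0.14 30.7; python3 -m inch '[{"grip":0,"dx":0,"dy":0,"dz":0.15,"rx":0,"ry":0,"rz":0},{"grip":0,"dx":0,"dy":0,"dz":0.15,"rx":0,"ry":0,"rz":0}]'; python3 go.py 0.466 0.1445 0.14 30.7
```

```text
time: 11.6
tool_pos: [0.4676, 0.1449, 0.1406]
ee_rot: [3.138, -0.002, 0.537]
wrist_force: [-0.4, -0.6, -0.9]
width: 0.0273
t 11.6 pos [0.4676 0.1449 0.1406] rpy deg [179.8168  -0.1052  30.7405] F [-0.3575 -0.5697 -0.9049] T [-0.0145 -0.0059 -0.0518] w 0.02730643486199872 j6 1.220660032037753
shift units [-0.0637 -0.019   0.023 ]
turn units [ 0.0366 -0.0211  0.0081]
time: 11.85
tool_pos: [0.4674, 0.1449, 0.1321]
ee_rot: [3.139, -0.001, 0.537]
wrist_force: [-0.1, 0.2, -1.4]
width: 0.0272
t 11.85 pos [0.4674 0.1449 0.1321] rpy deg [179.834   -0.0609  30.7394] F [-0.0996  0.2421 -1.4254] T [-0.0359 -0.0044 -0.0092] w 0.027198610106546887 j6 1.2206681684191896
shift units [-0.0559 -0.0161 -0.3155]
turn units [ 0.0332 -0.0122  0.0079]
```

```bash
python3 -m inch '[{"grip":0,"dx":-0.05,"dy":-0.01,"dz":0.1,"rx":0,"ry":0,"rz":0}]';python3 -m inch '[{"grip":0,"dx":0,"dy":0,"dz":0.1,"rx":0,"ry":0,"rz":0}]'; python3 go.py 0.466 0.1445 0.13 30.7
```

```text
time: 11.98
tool_pos: [0.466, 0.1444, 0.1291]
ee_rot: [3.139, -0.0, 0.536]
wrist_force: [0.0, -0.1, -1.0]
width: 0.027
time: 12.1
tool_pos: [0.4659, 0.1443, 0.1264]
ee_rot: [3.139, -0.0, 0.536]
wrist_force: [0.5, 0.3, -2.0]
width: 0.0275
t 12.1 pos [0.4659 0.1443 0.1264] rpy deg [179.8473  -0.0217  30.7341] F [ 0.4674  0.3181 -1.9598] T [-0.0377 -0.0372  0.0147] w 0.027526677684546356 j6 1.2202192551073465
shift units [ 0.0062 -0.0058 -0.1437]
turn units [ 0.0305 -0.0043  0.0068]
```

```bash
python3 -m inch '[{"grip":0,"dx":0,"dy":0,"dz":0.1,"rx":0,"ry":0,"rz":0}]';python3 go.py 0.466 0.1445 0.12 30.7
```

```text
time: 12.22
tool_pos: [0.466, 0.1443, 0.1238]
ee_rot: [3.139, -0.001, 0.536]
wrist_force: [-0.3, 0.2, -1.2]
width: 0.0275
t 12.225 pos [0.466  0.1443 0.1238] rpy deg [179.8448  -0.0288  30.7371] F [-0.2516  0.1845 -1.2268] T [ 0.0728 -0.0151 -0.0263] w 0.027481676785875278 j6 1.2202223085375488
shift units [ 0.0044 -0.0063  0.151 ]
turn units [ 0.031  -0.0058  0.0074]
```

```bash
python3 -m inch '[{"grip":0,"dx":0,"dy":0,"dz":0.1,"rx":0,"ry":0,"rz":0}]';python3 go.py 0.466 0.1445 0.12 30.7
```

```text
time: 12.35
tool_pos: [0.466, 0.1443, 0.1212]
ee_rot: [3.139, -0.001, 0.536]
wrist_force: [-0.4, 0.4, -1.7]
width: 0.0272
t 12.35 pos [0.466  0.1443 0.1212] rpy deg [179.8429  -0.0364  30.731 ] F [-0.3625  0.4499 -1.7188] T [ 0.0136 -0.0108  0.0118] w 0.027249953633128 j6 1.220240149201346
shift units [ 0.0041 -0.0081  0.0469]
turn units [ 0.0314 -0.0073  0.0062]
```

```bash
python3 -m inch '[{"grip":0,"dx":0,"dy":0,"dz":0.1,"rx":0,"ry":0,"rz":0}]';python3 go.py 0.466 0.1445 0.12 30.7
```

```text
time: 12.48
tool_pos: [0.4661, 0.1443, 0.1186]
ee_rot: [3.139, -0.001, 0.536]
wrist_force: [0.9, 0.2, -1.2]
width: 0.0272
t 12.475 pos [0.4661 0.1443 0.1186] rpy deg [179.8349  -0.0462  30.7305] F [ 0.9026  0.1946 -1.2291] T [ 0.005  -0.0549 -0.0512] w 0.027238141828191904 j6 1.2202607836349881
shift units [ 0.002  -0.0097 -0.0565]
turn units [ 0.033  -0.0093  0.0061]
```

```bash
python3 - <<'E'
from bench import cams
from h import *
for n,(a,b,c,d,s) in {"side":(220,190,360,290,5)}.items():
    f=cams.snapshot(n)["frame"][b:d,a:c,::-1];cv2.imwrite(f"pics/{n}5.png",cv2.resize(f,None,fx=s,fy=s,interpolation=cv2.INTER_CUBIC))
E
```

```text
(no output)
```

View pics/side5.png

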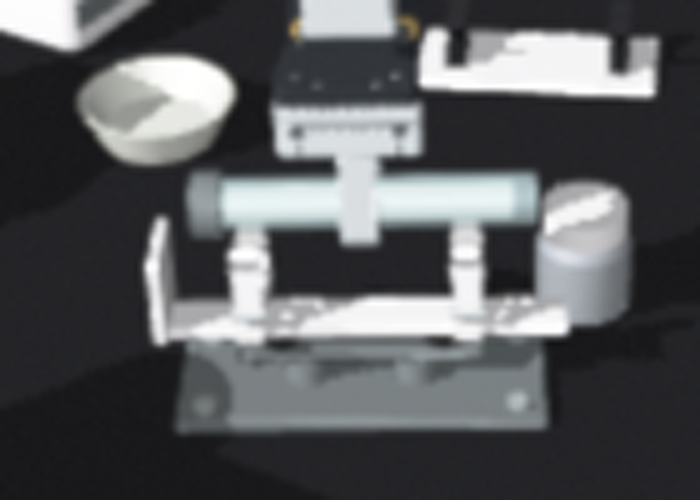

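The tube hides the upper tips, so those belonged to the far (-y) fingers and the near tips are the ledges lower down. That gives h of about 10 mm, with contact expected near a TCP height of 0.104. I'll continue feeling downwards.

```bash
python3 -m inch '[{"grip":0,"dx":0,"dy":0,"dz":0.1,"rx":0,"ry":0,"rz":0}]';python3 -m inch '[{"grip":0,"dx":0,"dy":0,"dz":0.1,"rx":0,"ry":0,"rz":0}]';python3 go.py 0.466 0.1445 0.11 30.7
```

```text
time: 12.65
tool_pos: [0.466, 0.1443, 0.1157]
ee_rot: [3.139, -0.001, 0.536]
wrist_force: [0.2, 0.1, -1.1]
width: 0.0271
time: 12.78
tool_pos: [0.466, 0.1443, 0.113]
ee_rot: [3.139, -0.0, 0.536]
wrist_force: [-0.6, 0.1, -2.5]
width: 0.0274
t 12.775 pos [0.466  0.1443 0.113 ] rpy deg [179.845   -0.0267  30.7338] F [-0.6191  0.1055 -2.5205] T [-0.02   -0.0012 -0.0122] w 0.02738045140091911 j6 1.2202117884220842
shift units [ 0.0054 -0.0085  0.1209]
turn units [ 0.031  -0.0054  0.0068]
```

```bash
python3 -m inch '[{"grip":0,"dx":0,"dy":0,"dz":0.1,"rx":0.03,"ry":0,"rz":0}]';python3 go.py 0.466 0.1445 0.11 30.7
```

```text
time: 12.9
tool_pos: [0.466, 0.1443, 0.1104]
ee_rot: [-3.142, -0.0, 0.537]
wrist_force: [0.3, -0.5, -1.5]
width: 0.0275
t 12.9 pos [0.466  0.1443 0.1104] rpy deg [-179.9996   -0.0283   30.7397] F [ 0.2914 -0.5005 -1.4624] T [ 0.0451 -0.0029 -0.0233] w 0.0274834977481058 j6 1.2181423929886348
shift units [ 0.005  -0.0067  0.0142]
turn units [-0.0001 -0.0057  0.0079]
```

```bash
python3 -m inch '[{"grip":0,"dx":0,"dy":0,"dz":0.1,"rx":0,"ry":0,"rz":0}]';python3 go.py 0.466 0.1445 0.11 30.7
```

```text
time: 13.02
tool_pos: [0.466, 0.1442, 0.1077]
ee_rot: [-3.142, -0.0, 0.536]
wrist_force: [-0.8, 0.2, -0.6]
width: 0.0272
t 13.025 pos [0.466  0.1442 0.1077] rpy deg [-179.9954   -0.028    30.7319] F [-0.7522  0.1829 -0.576 ] T [-0.0199 -0.0013  0.0293] w 0.027164600416811728 j6 1.2181232553126151
shift units [ 0.0046 -0.009  -0.0933]
turn units [-0.0009 -0.0056  0.0064]
```

Now steps of 1–2 mm.

```bash
python3 -m inch '[{"grip":0,"dx":0,"dy":0,"dz":0.08,"rx":0,"ry":0,"rz":0}]';python3 go.py 0.466 0.1445 0.11 30.7
```

```text
time: 13.15
tool_pos: [0.466, 0.1442, 0.1054]
ee_rot: [-3.141, -0.0, 0.536]
wrist_force: [0.0, -0.4, -0.9]
width: 0.0272
t 13.15 pos [0.466  0.1442 0.1054] rpy deg [-179.9924   -0.0196   30.7315] F [ 0.0364 -0.41   -0.8826] T [-0.0237  0.0228 -0.0081] w 0.02715236962411658 j6 1.2180947595408476
shift units [ 0.0073 -0.0087 -0.182 ]
turn units [-0.0015 -0.0039  0.0063]
```

```bash
python3 -m inch '[{"grip":0,"dx":0,"dy":0,"dz":0.08,"rx":0,"ry":0,"rz":0}]';python3 go.py 0.466 0.1445 0.11 30.7
```

```text
time: 13.28
tool_pos: [0.466, 0.1442, 0.1033]
ee_rot: [-3.141, -0.0, 0.536]
wrist_force: [-0.0, -0.1, -1.4]
width: 0.0275
t 13.275 pos [0.466  0.1442 0.1033] rpy deg [-179.9929   -0.0206   30.7337] F [-0.0077 -0.1442 -1.3526] T [ 0.0461 -0.0227  0.0225] w 0.02746897563570424 j6 1.2180719262674937
shift units [ 0.0058 -0.009  -0.2684]
turn units [-0.0014 -0.0041  0.0067]
```

```bash
python3 -m inch '[{"grip":0,"dx":0,"dy":0,"dz":0.08,"rx":0,"ry":0,"rz":0}]';python3 go.py 0.466 0.1445 0.11 30.7
```

```text
time: 13.4
tool_pos: [0.466, 0.1442, 0.1011]
ee_rot: [-3.141, -0.0, 0.536]
wrist_force: [-0.2, 0.0, -1.3]
width: 0.0272
t 13.4 pos [0.466  0.1442 0.1011] rpy deg [-179.9931   -0.0171   30.7304] F [-0.1999  0.0444 -1.2897] T [ 0.0122 -0.0047  0.0258] w 0.027199799774636733 j6 1.2181465443042785
shift units [ 0.0066 -0.0088 -0.3544]
turn units [-0.0014 -0.0034  0.0061]
```

```bash
python3 -m inch '[{"grip":0,"dx":0,"dy":0,"dz":0.08,"rx":0,"ry":0,"rz":0}]';python3 go.py 0.466 0.1445 0.11 30.7
```

```text
time: 13.52
tool_pos: [0.466, 0.1442, 0.0991]
ee_rot: [-3.142, -0.0, 0.536]
wrist_force: [0.0, -0.7, -0.8]
width: 0.0275
t 13.525 pos [0.466  0.1442 0.0991] rpy deg [-179.9972   -0.0252   30.7344] F [ 0.0489 -0.7431 -0.8498] T [-0.0328  0.0142  0.0131] w 0.02749685857307856 j6 1.218108979618635
shift units [ 0.0049 -0.009  -0.4375]
turn units [-0.0006 -0.005   0.0069]
```

```bash
python3 -m inch '[{"grip":0,"dx":0,"dy":0,"dz":0.08,"rx":0,"ry":0,"rz":0}]';python3 go.py 0.466 0.1445 0.11 30.7;  python3 - <<'E'
from bench import cams
from h import *
for n,(a,b,c,d,s) in {"side":(220,190,360,290,5)}.items():
    f=cams.snapshot(n)["frame"][b:d,a:c,::-1];cv2.imwrite(f"pics/{n}6.png",cv2.resize(f,None,fx=s,fy=s,interpolation=cv2.INTER_CUBIC))
E
```

```text
time: 13.65
tool_pos: [0.4661, 0.1442, 0.097]
ee_rot: [3.141, -0.001, 0.536]
wrist_force: [0.2, -0.9, 0.1]
width: 0.0274
t 13.65 pos [0.4661 0.1442 0.097 ] rpy deg [179.987   -0.039   30.7299] F [ 0.2365 -0.8832  0.125 ] T [-0.0743 -0.0343 -0.1172] w 0.027367276194523605 j6 1.2181483055599167
shift units [ 0.0025 -0.0136 -0.5185]
turn units [ 0.0026 -0.0078  0.006 ]
```

View pics/side6.png

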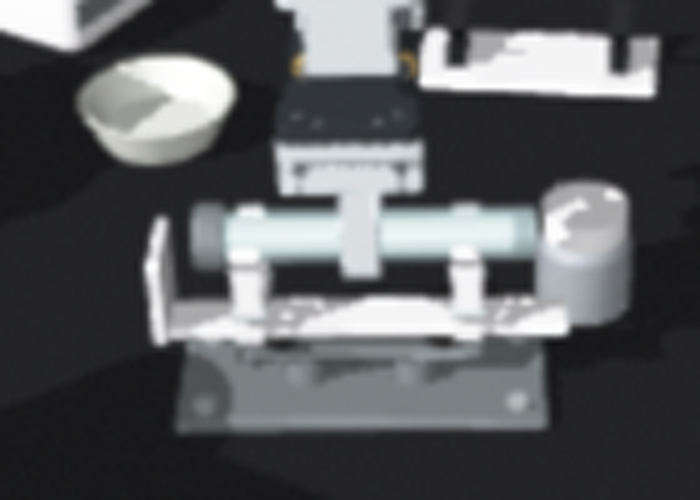

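Now the tube sits between the near and far finger tips, and contact is just starting: F rises to about +1.4 N net with a small push towards -y.

```bash
python3 -m inch '[{"grip":0,"dx":0,"dy":0.02,"dz":0.06,"rx":0,"ry":0,"rz":0}]';python3 go.py 0.466 0.1442 0.08 30.7
```

```text
time: 13.82
tool_pos: [0.4666, 0.1439, 0.0958]
ee_rot: [3.142, -0.001, 0.536]
wrist_force: [-2.0, 0.7, 1.8]
width: 0.0274
t 13.825 pos [0.4666 0.1439 0.0958] rpy deg [179.9965  -0.0799  30.7141] F [-2.0097  0.7018  1.8394] T [ 0.1246  0.1454 -0.0982] w 0.0273775517313397 j6 1.2173631595997672
shift units [-0.0159 -0.0225  0.6306]
turn units [ 0.0007 -0.016   0.0028]
```

```bash
python3 -m inch '[{"grip":0,"dx":0,"dy":0,"dz":0.06,"rx":0,"ry":0,"rz":0}]';python3 go.py 0.466 0.1442 0.08 30.7
```

```text
time: 13.95
tool_pos: [0.4668, 0.1441, 0.095]
ee_rot: [-3.142, -0.002, 0.536]
wrist_force: [-1.3, 0.6, 3.7]
width: 0.027
t 13.95 pos [0.4668 0.1441 0.095 ] rpy deg [-179.9974   -0.1287   30.7076] F [-1.3157  0.5695  3.6956] T [ 0.0047  0.2304 -0.1104] w 0.026991666380485016 j6 1.2174852839596162
shift units [-0.028  -0.0197  0.5988]
turn units [-0.0005 -0.0257  0.0015]
```

```bash
python3 -m inch '[{"grip":0,"dx":-0.02,"dy":-0.01,"dz":0.08,"rx":0,"ry":-0.03,"rz":0}]';python3 go.py 0.466 0.1442 0.08 30.7
```

```text
time: 14.08
tool_pos: [0.467, 0.1442, 0.0942]
ee_rot: [3.141, -0.002, 0.536]
wrist_force: [-1.4, -0.6, 6.3]
width: 0.027
t 14.075 pos [0.467  0.1442 0.0942] rpy deg [179.9625  -0.0931  30.6976] F [-1.3641 -0.5688  6.3014] T [-0.0605  0.1828 -0.1258] w 0.027030106008193343 j6 1.2185517858461095
shift units [-0.035  -0.0195  0.5674]
turn units [ 0.0075 -0.0186 -0.0005]
```

```bash
python3 -m inch '[{"grip":0,"dx":0,"dy":0,"dz":0.08,"rx":0,"ry":-0.02,"rz":0}]';python3 go.py 0.466 0.1442 0.08 30.7
```

```text
time: 14.2
tool_pos: [0.4674, 0.1444, 0.0936]
ee_rot: [3.14, -0.001, 0.536]
wrist_force: [-3.1, -0.2, 8.2]
width: 0.0271
t 14.2 pos [0.4674 0.1444 0.0936] rpy deg [179.9357  -0.0735  30.7016] F [-3.0847 -0.1585  8.2299] T [-0.0283  0.5028 -0.102 ] w 0.02714217922238656 j6 1.219126753157283
shift units [-0.0537 -0.0231  0.5452]
turn units [ 0.0129 -0.0147  0.0003]
```

```bash
python3 -m inch '[{"grip":0,"dx":0,"dy":0,"dz":0.08,"rx":0,"ry":-0.02,"rz":0}]';python3 go.py 0.466 0.1442 0.08 30.7
```

```text
time: 14.32
tool_pos: [0.4677, 0.1445, 0.0933]
ee_rot: [3.14, -0.001, 0.536]
wrist_force: [-3.7, 0.4, 8.4]
width: 0.0271
t 14.325 pos [0.4677 0.1445 0.0933] rpy deg [179.912   -0.0404  30.7009] F [-3.7165  0.3722  8.3961] T [-0.11    0.5537 -0.1536] w 0.027118827445230757 j6 1.2197681092868535
shift units [-0.0671 -0.0255  0.5304]
turn units [ 0.0176 -0.0081  0.0002]
```

```bash
python3 -m inch '[{"grip":0,"dx":-0.06,"dy":-0.02,"dz":0.11,"rx":0.02,"ry":-0.01,"rz":0}]';python3 go.py 0.466 0.1442 0.08 30.7
```

```text
time: 14.45
tool_pos: [0.4677, 0.1446, 0.0929]
ee_rot: [3.14, -0.004, 0.536]
wrist_force: [-0.6, 0.0, 10.3]
width: 0.0271
t 14.45 pos [0.4677 0.1446 0.0929] rpy deg [179.9332  -0.2283  30.7055] F [-0.6237  0.025  10.299 ] T [ 0.0678  0.0972 -0.114 ] w 0.027124428853284203 j6 1.218597330509285
shift units [-0.0681 -0.0219  0.5145]
turn units [ 0.0134 -0.0457  0.0011]
```

```bash
python3 -m inch '[{"grip":0,"dx":-0.05,"dy":-0.02,"dz":0.12,"rx":0.01,"ry":0,"rz":0}]';python3 go.py 0.466 0.1442 0.08 30.7
```

```text
time: 14.58
tool_pos: [0.4678, 0.1447, 0.0926]
ee_rot: [3.14, -0.008, 0.536]
wrist_force: [-2.6, -0.6, 10.9]
width: 0.0272
t 14.575 pos [0.4678 0.1447 0.0926] rpy deg [179.8943  -0.4626  30.7042] F [-2.5819 -0.5943 10.9463] T [-0.1196  0.3923 -0.1643] w 0.027239753909254493 j6 1.2180651271440712
shift units [-0.0767 -0.0226  0.5025]
turn units [ 0.0211 -0.0925  0.0008]
```

```bash
python3 -m inch '[{"grip":0,"dx":0,"dy":-0.01,"dz":0.14,"rx":0.02,"ry":-0.1,"rz":0}]';python3 go.py 0.466 0.1442 0.08 30.7
```

```text
time: 14.7
tool_pos: [0.4686, 0.145, 0.0919]
ee_rot: [3.14, -0.002, 0.536]
wrist_force: [-4.5, -0.7, 12.3]
width: 0.0273
t 14.7 pos [0.4686 0.145  0.0919] rpy deg [179.9237  -0.1246  30.7028] F [-4.4908 -0.6674 12.2555] T [-0.1021  0.7063 -0.0175] w 0.027257812099305046 j6 1.2198078632914757
shift units [-0.1081 -0.0265  0.4743]
turn units [ 0.0153 -0.0249  0.0006]
```

```bash
python3 -m inch '[{"grip":0,"dx":0,"dy":-0.01,"dz":0.15,"rx":0.02,"ry":-0.05,"rz":0}]';python3 go.py 0.466 0.1442 0.08 30.7
```

```text
time: 14.82
tool_pos: [0.4694, 0.1454, 0.0909]
ee_rot: [3.141, -0.0, 0.536]
wrist_force: [-3.9, -0.4, 12.4]
width: 0.0272
t 14.825 pos [0.4694 0.1454 0.0909] rpy deg [179.9621  -0.0205  30.7072] F [-3.9261 -0.3774 12.4154] T [-0.052   0.7549 -0.0421] w 0.027170187983921883 j6 1.2202542437587032
shift units [-0.1415 -0.0278  0.4359]
turn units [ 0.0076 -0.0041  0.0014]
```

```bash
python3 -m inch '[{"grip":0,"dx":-0.06,"dy":-0.01,"dz":0.16,"rx":0.01,"ry":-0.02,"rz":0}]';python3 go.py 0.466 0.1442 0.08 30.7
```

```text
time: 14.95
tool_pos: [0.4696, 0.1455, 0.0903]
ee_rot: [3.141, -0.003, 0.536]
wrist_force: [-2.8, 0.6, 14.9]
width: 0.0271
t 14.95 pos [0.4696 0.1455 0.0903] rpy deg [179.9404  -0.1985  30.709 ] F [-2.8166  0.588  14.8875] T [ 0.0925  0.5101 -0.096 ] w 0.027147644075534563 j6 1.2196059905632124
shift units [-0.1519 -0.0316  0.4102]
turn units [ 0.0119 -0.0397  0.0018]
```

```bash
python3 -m inch '[{"grip":0,"dx":-0.06,"dy":-0.01,"dz":0.16,"rx":0.01,"ry":-0.05,"rz":0}]';python3 go.py 0.466 0.1442 0.08 30.7
```

```text
time: 15.08
tool_pos: [0.4699, 0.1456, 0.0899]
ee_rot: [3.14, -0.004, 0.536]
wrist_force: [-3.5, 0.7, 13.8]
width: 0.027
t 15.075 pos [0.4699 0.1456 0.0899] rpy deg [179.9193  -0.2412  30.7197] F [-3.5364  0.6675 13.8054] T [ 0.0387  0.6538 -0.0782] w 0.026957076836806954 j6 1.2196134962486247
shift units [-0.1629 -0.0333  0.3959]
turn units [ 0.0161 -0.0482  0.0039]
```

```bash
python3 - <<'E'
from bench import cams
from h import *
for n,(a,b,c,d,s) in {"side":(230,205,350,285,6)}.items():
    f=cams.snapshot(n)["frame"][b:d,a:c,::-1];cv2.imwrite(f"pics/{n}7.png",cv2.resize(f,None,fx=s,fy=s,interpolation=cv2.INTER_CUBIC))
E
```

```text
(no output)
```

View pics/side7.png

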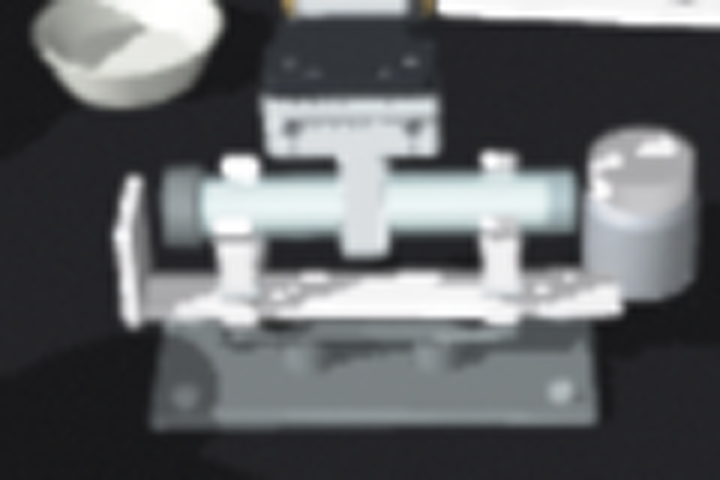

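```bash
python3 -m inch '[{"grip":0,"dx":-0.06,"dy":-0.01,"dz":0.18,"rx":0.01,"ry":-0.07,"rz":0}]';python3 go.py 0.466 0.1442 0.08 30.7
```

```text
time: 15.25
tool_pos: [0.4703, 0.1458, 0.0892]
ee_rot: [3.14, -0.004, 0.536]
wrist_force: [-3.5, -0.4, 15.0]
width: 0.0274
t 15.25 pos [0.4703 0.1458 0.0892] rpy deg [179.896   -0.2093  30.726 ] F [-3.5189 -0.3634 14.9588] T [ 0.051   0.6257 -0.0833] w 0.027396803806089155 j6 1.220274942607691
shift units [-0.1798 -0.0338  0.3679]
turn units [ 0.0208 -0.0419  0.0052]
```

```bash
python3 -m inch '[{"grip":0,"dx":-0.06,"dy":-0.01,"dz":0.18,"rx":0.01,"ry":-0.05,"rz":0}]';python3 go.py 0.466 0.1442 0.08 30.7
```

```text
time: 15.38
tool_pos: [0.4706, 0.146, 0.0885]
ee_rot: [3.139, -0.005, 0.536]
wrist_force: [-2.4, 0.1, 14.6]
width: 0.0271
t 15.375 pos [0.4706 0.146  0.0885] rpy deg [179.8752  -0.272   30.7376] F [-2.367   0.0534 14.5899] T [ 0.0819  0.5735 -0.0907] w 0.027085231385949583 j6 1.220330435700951
shift units [-0.1968 -0.034   0.3403]
turn units [ 0.0249 -0.0544  0.0075]
```

```bash
python3 -m inch '[{"grip":0,"dx":-0.08,"dy":-0.02,"dz":0.19,"rx":0.02,"ry":-0.07,"rz":0}]';python3 go.py 0.466 0.1442 0.08 30.7
```

```text
time: 15.5
tool_pos: [0.4708, 0.1462, 0.0877]
ee_rot: [3.14, -0.005, 0.537]
wrist_force: [-2.7, 0.1, 13.9]
width: 0.0274
t 15.5 pos [0.4708 0.1462 0.0877] rpy deg [179.883   -0.2888  30.7425] F [-2.75    0.1466 13.8588] T [ 0.0852  0.4491 -0.0573] w 0.027439562812761092 j6 1.2203896431076071
shift units [-0.2076 -0.0309  0.3084]
turn units [ 0.0234 -0.0578  0.0084]
```

```bash
python3 -m inch '[{"grip":0,"dx":-0.08,"dy":-0.02,"dz":0.19,"rx":0.02,"ry":-0.07,"rz":0}]';python3 go.py 0.466 0.1442 0.08 30.7
```

```text
time: 15.62
tool_pos: [0.4711, 0.1464, 0.0869]
ee_rot: [3.14, -0.005, 0.537]
wrist_force: [-1.3, 1.0, 12.9]
width: 0.0273
t 15.625 pos [0.4711 0.1464 0.0869] rpy deg [179.8823  -0.3124  30.7509] F [-1.2774  0.9713 12.9154] T [ 0.0506  0.342  -0.0914] w 0.027283939685227153 j6 1.2204434376585247
shift units [-0.2214 -0.0295  0.2732]
turn units [ 0.0235 -0.0625  0.0101]
```

```bash
python3 -m inch '[{"grip":0,"dx":-0.08,"dy":-0.02,"dz":0.19,"rx":0.02,"ry":-0.07,"rz":0}]';python3 go.py 0.466 0.1442 0.08 30.7
```

```text
time: 15.75
tool_pos: [0.4713, 0.1465, 0.0856]
ee_rot: [3.14, -0.006, 0.537]
wrist_force: [-2.0, 0.6, 10.6]
width: 0.0274
t 15.75 pos [0.4713 0.1465 0.0856] rpy deg [179.8882  -0.3209  30.7526] F [-2.0336  0.604  10.6096] T [ 0.0703  0.2706 -0.1528] w 0.027382973784447234 j6 1.2205102781244652
shift units [-0.2316 -0.0285  0.2235]
turn units [ 0.0223 -0.0642  0.0105]
```

```bash
python3 -m inch '[{"grip":0,"dx":-0.05,"dy":-0.02,"dz":0.17,"rx":0.02,"ry":-0.1,"rz":0}]';python3 go.py 0.466 0.1442 0.08 30.7
```

```text
time: 15.88
tool_pos: [0.4715, 0.1468, 0.084]
ee_rot: [3.14, -0.001, 0.537]
wrist_force: [-0.8, 0.2, 5.5]
width: 0.027
t 15.875 pos [0.4715 0.1468 0.084 ] rpy deg [179.9076  -0.0706  30.7583] F [-0.7693  0.2028  5.4862] T [-0.0835  0.304  -0.0841] w 0.02699943738491645 j6 1.221836289465715
shift units [-0.243  -0.0241  0.1596]
turn units [ 0.0185 -0.0141  0.0117]
```

```bash
python3 -m inch '[{"grip":0,"dx":-0.05,"dy":-0.02,"dz":0.14,"rx":0.02,"ry":-0.07,"rz":0}]';python3 go.py 0.466 0.1442 0.08 30.7
```

```text
time: 16.0
tool_pos: [0.4714, 0.1468, 0.0818]
ee_rot: [3.14, 0.002, 0.537]
wrist_force: [1.1, 0.6, 4.7]
width: 0.0267
t 16.0 pos [0.4714 0.1468 0.0818] rpy deg [179.9308   0.1044  30.7614] F [1.1135 0.5934 4.7099] T [-0.0729  0.0319 -0.0884] w 0.026716871009544743 j6 1.2224264878932933
shift units [-0.2391 -0.0211  0.0743]
turn units [0.0138 0.0209 0.0123]
```

```bash
python3 -m inch '[{"grip":0,"dx":0,"dy":0,"dz":0.1,"rx":0.01,"ry":0.02,"rz":0}]';python3 go.py 0.466 0.1442 0.08 30.7
```

```text
time: 16.12
tool_pos: [0.4714, 0.1468, 0.0795]
ee_rot: [3.141, 0.0, 0.537]
wrist_force: [-2.4, -0.2, 1.3]
width: 0.0273
t 16.125 pos [0.4714 0.1468 0.0795] rpy deg [179.9744   0.0043  30.7719] F [-2.3601 -0.1949  1.3288] T [-0.0344  0.1963 -0.0831] w 0.02725235950808134 j6 1.2210894415731148
shift units [-0.239  -0.0217 -0.0188]
turn units [0.0051 0.0009 0.0144]
```

```bash
python3 -m inch '[{"grip":0,"dx":0,"dy":0,"dz":0.1,"rx":0.01,"ry":0,"rz":0}]';python3 go.py 0.466 0.1442 0.08 30.7
```

```text
time: 16.25
tool_pos: [0.4714, 0.1469, 0.0776]
ee_rot: [-3.141, -0.0, 0.537]
wrist_force: [-4.3, 0.1, 11.3]
width: 0.027
t 16.25 pos [0.4714 0.1469 0.0776] rpy deg [-179.9645   -0.0184   30.7619] F [-4.3201  0.0704 11.3458] T [-0.058   0.5613 -0.1493] w 0.02701342244002696 j6 1.2204710046454297
shift units [-0.2413 -0.0186 -0.0942]
turn units [-0.0071 -0.0037  0.0124]
```

```bash
python3 - <<'E'
from bench import cams
from h import *
for n,(a,b,c,d,s) in {"side":(230,205,350,285,6)}.items():
    f=cams.snapshot(n)["frame"][b:d,a:c,::-1];cv2.imwrite(f"pics/{n}8.png",cv2.resize(f,None,fx=s,fy=s,interpolation=cv2.INTER_CUBIC))
E
```

```text
(no output)
```

View pics/side8.png

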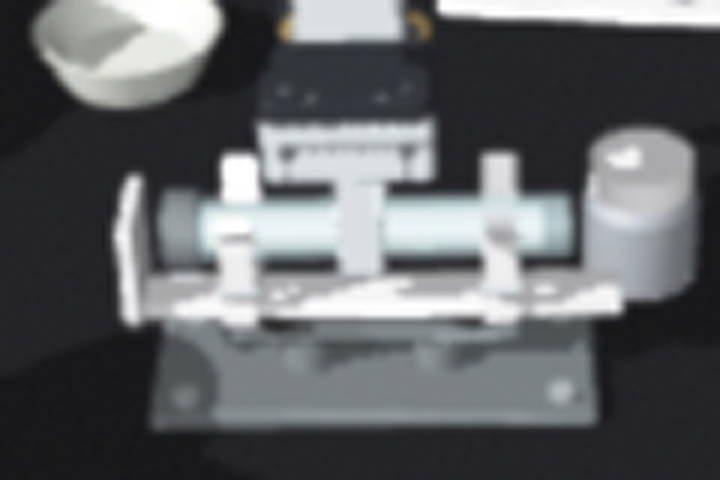

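The force dropped to about 1 N and then rose steeply, and the tube now sits low between the fingers. One more gentle press.

```bash
python3 -m inch '[{"grip":0,"dx":0,"dy":0,"dz":0.12,"rx":0,"ry":0,"rz":0}]';python3 go.py 0.466 0.1442 0.08 30.7
```

```text
time: 16.42
tool_pos: [0.4715, 0.1469, 0.0766]
ee_rot: [-3.141, -0.001, 0.537]
wrist_force: [-6.2, -1.3, 16.8]
width: 0.0272
t 16.425 pos [0.4715 0.1469 0.0766] rpy deg [-179.969    -0.0407   30.7526] F [-6.198  -1.2792 16.8246] T [-0.2482  0.9885 -0.0993] w 0.02716656513487357 j6 1.2205564852835986
shift units [-0.2426 -0.0196 -0.135 ]
turn units [-0.0062 -0.0081  0.0105]
```

```bash
python3 -m inch '[{"grip":0,"dx":0,"dy":0,"dz":0.12,"rx":0,"ry":0,"rz":0}]';python3 go.py 0.466 0.1442 0.08 30.7
```

```text
time: 16.55
tool_pos: [0.4715, 0.1469, 0.0764]
ee_rot: [-3.141, -0.001, 0.537]
wrist_force: [-7.4, -2.4, 18.5]
width: 0.0272
t 16.55 pos [0.4715 0.1469 0.0764] rpy deg [-179.9821   -0.0773   30.7503] F [-7.4322 -2.3564 18.4591] T [-0.215   1.2395 -0.1433] w 0.027154083815224845 j6 1.2206016490941862
shift units [-0.2447 -0.0201 -0.1454]
turn units [-0.0036 -0.0155  0.0101]
```

```bash
python3 -m inch '[{"grip":0,"dx":0,"dy":0,"dz":0,"rx":0,"ry":0,"rz":0},{"grip":0.55,"dx":0,"dy":0,"dz":0,"rx":0,"ry":0,"rz":0},{"grip":0.7,"dx":0,"dy":0,"dz":0,"rx":0,"ry":0,"rz":0},{"grip":0.7,"dx":0,"dy":0,"dz":0,"rx":0,"ry":0,"rz":0}]';python3 go.py 0.466 0.1442 0.08 30.7;python3 - <<'E'
from bench import cams
from h import *
for n,(a,b,c,d,s) in {"side":(230,205,350,285,6)}.items():
    f=cams.snapshot(n)["frame"][b:d,a:c,::-1];cv2.imwrite(f"pics/{n}9.png",cv2.resize(f,None,fx=s,fy=s,interpolation=cv2.INTER_CUBIC))
E
```

```text
time: 17.05
tool_pos: [0.4705, 0.1466, 0.0763]
ee_rot: [-3.141, 0.0, 0.537]
wrist_force: [-0.9, -0.5, -0.6]
width: 0.0538
t 17.05 pos [0.4705 0.1466 0.0763] rpy deg [-179.9592    0.023    30.7661] F [-0.8959 -0.5015 -0.6278] T [-0.0379 -0.0213 -0.041 ] w 0.05380074508281708 j6 1.2202163172818499
shift units [-0.2033 -0.0114 -0.1482]
turn units [-0.0082  0.0046  0.0132]
```

View pics/side9.png

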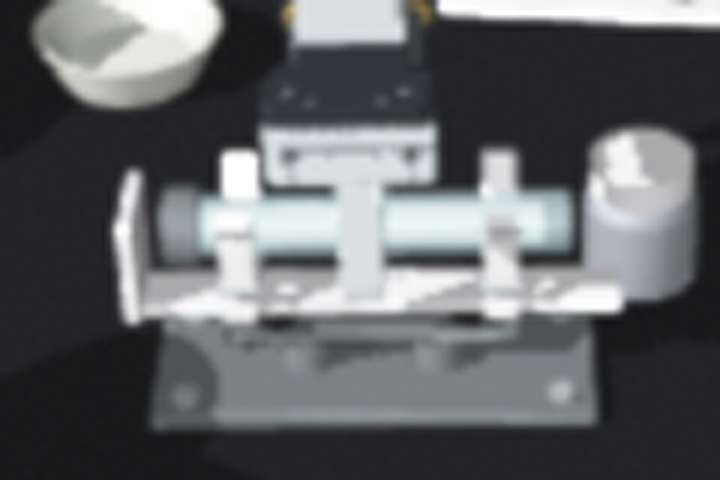

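The guard stays clipped and level after release. I'll open wider and back off upwards.

```bash
python3 -m inch '[{"grip":0.7,"dx":0,"dy":0,"dz":0,"rx":0,"ry":0,"rz":0},{"grip":0.7,"dx":0,"dy":0,"dz":-0.3,"rx":0,"ry":0,"rz":0},{"grip":0.7,"dx":0,"dy":0,"dz":-0.8,"rx":0,"ry":0,"rz":0},{"grip":0.7,"dx":0,"dy":0,"dz":-1,"rx":0,"ry":0,"rz":0},{"grip":0.7,"dx":0,"dy":0,"dz":-1,"rx":0,"ry":0,"rz":0},{"grip":0.7,"dx":0,"dy":0,"dz":-1,"rx":0,"ry":0,"rz":0},{"grip":0.7,"dx":0,"dy":0,"dz":-1,"rx":0,"ry":0,"rz":0},{"grip":0.7,"dx":0,"dy":0,"dz":-1,"rx":0,"ry":0,"rz":0}]';python3 go.py 0.5 -0.1 0.23 30.7
```

```text
time: 18.1
tool_pos: [0.4695, 0.1462, 0.2328]
ee_rot: [-3.139, 0.005, 0.537]
wrist_force: [-0.1, 0.2, 0.0]
width: 0.066
t 18.1 pos [0.4695 0.1462 0.2328] rpy deg [-179.8694    0.2812   30.7687] F [-0.0813  0.1736  0.0077] T [-0.0031  0.0221 -0.0459] w 0.06601531946106325 j6 1.2200961659181135
shift units [-3.9878  9.0875  0.1102]
turn units [-0.0261  0.0563  0.0137]
```

```bash
python3 -m inch '[{"grip":0.7,"dx":0,"dy":1,"dz":0,"rx":0,"ry":0,"rz":0},{"grip":0.7,"dx":0,"dy":1,"dz":0,"rx":0,"ry":0,"rz":0},{"grip":0.7,"dx":0,"dy":1,"dz":0,"rx":0,"ry":0,"rz":0},{"grip":0.7,"dx":0,"dy":1,"dz":0,"rx":0,"ry":0,"rz":0},{"grip":0.7,"dx":0,"dy":1,"dz":0,"rx":0,"ry":0,"rz":0},{"grip":0.7,"dx":0,"dy":1,"dz":0,"rx":0,"ry":0,"rz":0},{"grip":0.7,"dx":0,"dy":1,"dz":0,"rx":0,"ry":0,"rz":0},{"grip":0.7,"dx":0,"dy":1,"dz":0,"rx":0,"ry":0,"rz":0}]';python3 go.py 0.5 -0.1 0.23 30.7
python3 - <<'E'
from bench import cams
from h import *
P={}
for n,(a,b,c,d,s) in {"top":(240,165,320,255,6.5),"side":(230,205,350,285,6)}.items():
    P[n]=cams.snapshot(n);f=P[n]["frame"][:,:,::-1]
    cv2.imwrite(f"pics/{n}full.png",f)
    cv2.imwrite(f"pics/{n}10.png",cv2.resize(f[b:d,a:c],None,fx=s,fy=s,interpolation=cv2.INTER_CUBIC))
E
```

```text
time: 19.1
tool_pos: [0.577, -0.0289, 0.2422]
ee_rot: [3.138, -0.008, 0.541]
wrist_force: [-0.1, -0.1, 0.0]
width: 0.0663
t 19.1 pos [ 0.577  -0.0289  0.2422] rpy deg [179.7973  -0.4592  31.023 ] F [-0.0537 -0.1435  0.0347] T [-0.0016 -0.0094 -0.0019] w 0.06626084779615705 j6 0.8801438647701206
shift units [-4.1074  0.8487  0.459 ]
turn units [ 0.0403 -0.0919  0.0644]
```

View pics/side10.png

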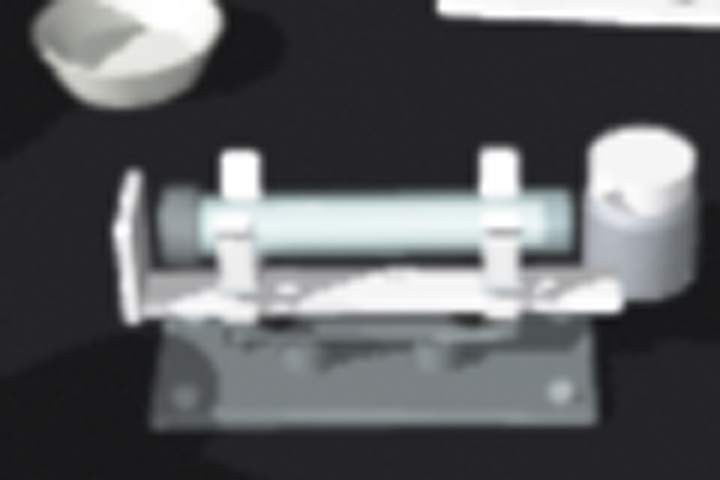

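View pics/top10.png

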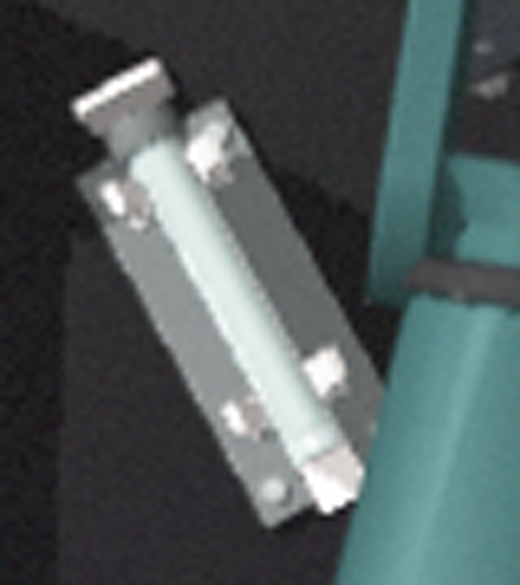

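View pics/topfull.png

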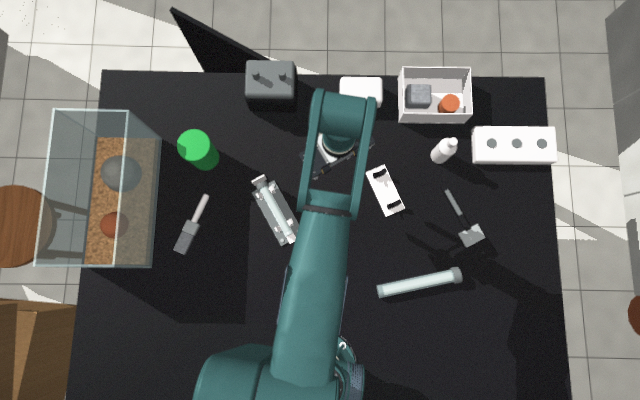

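```bash
python3 - <<'E'
from bench import robot
print(robot.close_job())
E
```

```text
the job is handed in; nothing more can be done
None
```

The smaller guard is clipped into the grey bracket with its collar at the end-plate end. I released it, moved the arm clear and handed the job in at about 19 s.

- **Grasp:** I took the guard from its rest by its bare middle (top pixel 388,188). The longer loose guard at (419,284) was left alone.
- **Pressing in:** First contact came with the tube's axis about 99 mm up. The push rose to about 16 N, fell to about 3 N past the lips, then rose steeply into the seats. The final press was about 20 N, below the 25 N limit.
- **Height:** These readings put the home axis near 82 mm, so h is about 4 mm. First contact was then 17.5 mm above home, against the 18 mm given.
- **Last pictures:** The guard lies level between all four fingers, with the collar between the clip and the end plate. In the last pictures nothing else had visibly moved. I judged seating from the forces and pictures only; the finger angles could not be read directly.

**What disagreed:**
- My first estimate from the side camera, h of about 34 mm, was wrong because I took the far finger tips for the near ones. Feeling for the clips put it right.
- The tool crept about 6 mm along the tube while pressing. In the pictures the collar kept its 9 mm gap to the clip.

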